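# Hang the rinsing strainers nested on one hook

### The job

Hang the three brush-rinsing strainers by their eyes on the one hook, pans nested, largest first, then medium, then small. Slide each back until you feel it meet the stop or the strainer before it, press it home with a steady push of about 12 N for half a second (pushing never over 18 N), ease off, and lower it gently to hang on the thin neck behind the upturned head. Leave all three hanging still, and the jar, brush pot and bowl where they are.

Things in the scene. Friction and masses are not known exactly. Their poses are not given: they have to be found in the camera images.
- hook: Steel hook stand, rigid, fixed to the table; origin on the table under the stop's front face, z up. Its level prong points along -x (towards the robot, within about 35 degrees), its neck's axis 175 mm up. Post 16 x 20 mm, 183 mm high, behind the stop (x 30 to 46 mm); foot 160 x 120 x 12 mm, x -100 to 60 mm.
- hook_seat (a point): centre of the stop's front face, on the neck's axis, 175 mm above the table; axes as the stand's. The round neck, 8 mm thick, runs from here (x = 0) to the head at x = -65 mm. The three eye blocks fill 60 of these 65 mm.
- hook_head (a point): middle of the straight part of the prong's upturned head, 69 mm before (-x) hook_seat; axes as the stand's. Head: 14 mm in diameter, its axis 3 mm ABOVE the neck's (so it spans 4 mm below to 10 mm above the neck's axis), straight for 8 mm (x -65 to -73), then tapering to a 5 mm blunt nose at x = -87 mm from the seat.
- stop: dark steel disc 28 mm in diameter, 4 mm thick, at the neck's back end: the rigid stop for the first strainer; origin at hook_seat. Metal on metal, hard: an arm that runs into it (or a strainer into another) at more than about 8 mm/s can already exceed 18 N, so make the last few millimetres slowly.
- large: the large rinsing strainer, bare metal, stood on edge: square pan 100 x 100 mm, 30 mm deep, open to its -x (robot's) side, perforated back on +x, 0.28 kg +-30 percent; origin = bottom of the pan under the eye's middle (pan x -10 to 20 mm), z up along the handle. Hung in order, each smaller pan reaches 10 mm into the next larger.
- large_eye (a point): middle of the large strainer's round through-eye, 18 mm in diameter, along x, 135 mm above the origin, in a block 28 x 28 mm, 20 mm long in x; axes as the strainer's. To pass the head its axis must be level with the head's (2 mm room all round); hung, it rests 5 mm below the neck's axis.
- large_tab (a point): point on the large strainer's flat grip tab, 34 mm above the eye's axis; tab 26 mm wide (y, pinch here), 8 mm thick (x), spanning 14 to 50 mm above the eye's axis
- medium: the medium rinsing strainer, bare metal, stood on edge: square pan 70 x 70 mm, 30 mm deep, open to its -x (robot's) side, perforated back on +x, 0.2 kg +-30 percent; origin = bottom of the pan under the eye's middle (pan x -10 to 20 mm), z up along the handle. Hung in order, each smaller pan reaches 10 mm into the next larger.
- medium_eye (a point): middle of the medium strainer's round through-eye, 18 mm in diameter, along x, 120 mm above the origin, in a block 28 x 28 mm, 20 mm long in x; axes as the strainer's. To pass the head its axis must be level with the head's (2 mm room all round); hung, it rests 5 mm below the neck's axis.
- medium_tab (a point): point on the medium strainer's flat grip tab, 34 mm above the eye's axis; tab 26 mm wide (y, pinch here), 8 mm thick (x), spanning 14 to 50 mm above the eye's axis
- small: the small rinsing strainer, bare metal, stood on edge: square pan 40 x 40 mm, 30 mm deep, open to its -x (robot's) side, perforated back on +x, 0.13 kg +-30 percent; origin = bottom of the pan under the eye's middle (pan x -10 to 20 mm), z up along the handle. Hung in order, each smaller pan reaches 10 mm into the next larger.
- small_eye (a point): middle of the small strainer's round through-eye, 18 mm in diameter, along x, 105 mm above the origin, in a block 28 x 28 mm, 20 mm long in x; axes as the strainer's. To pass the head its axis must be level with the head's (2 mm room all round); hung, it rests 5 mm below the neck's axis.
- small_tab (a point): point on the small strainer's flat grip tab, 34 mm above the eye's axis; tab 26 mm wide (y, pinch here), 8 mm thick (x), spanning 14 to 50 mm above the eye's axis
- jar: bystander: white plastic jar with a lid, 64 mm across, 85 mm high, origin under its centre
- brush_pot: bystander: glass pot of brushes, 72 mm across, about 220 mm high, origin under its centre
- bowl: bystander: white bowl, 110 mm across, 45 mm high, origin under its centre
Mind the look-alikes: they are no part of the job. What is shaped like the small but purple is not meant. What is shaped like the medium but red is not meant.

How it is judged:
On the way, in this order (a step that is already met when the one before it is completed fails the run):
1. the large strainer is on the prong and pressed home against the stop, with 8 N or more for 0.2 s (x of large_eye in the frame of hook_seat between -0.0125 and -0.0075 m and y of large_eye in the frame of hook_seat between -0.006 and 0.006 m and contact force between large and stop above 8 N), for 0.2 s.
2. the medium strainer is on the prong and pressed home against the large one, with 8 N or more for 0.2 s (x of medium_eye in the frame of hook_seat between -0.0335 and -0.0265 m and y of medium_eye in the frame of hook_seat between -0.006 and 0.006 m and contact force between medium and large above 8 N), for 0.2 s.
3. the small strainer is on the prong and pressed home against the medium one, with 8 N or more for 0.2 s (x of small_eye in the frame of hook_seat between -0.0545 and -0.0455 m and y of small_eye in the frame of hook_seat between -0.006 and 0.006 m and contact force between small and medium above 8 N), for 0.2 s.
At the end, for the whole second after the job is handed in: All three hang still and free on the neck: eye middles 10, 30, 50 mm before the stop (large, medium, small; within 2.5, 3.5, 4.5 mm), 5 mm below the neck axis within 2, sideways within 6 mm, handles upright within 0.25 rad, eyes along the prong within 0.15 rad (x of large_eye in the frame of hook_seat between -0.0125 and -0.0075 m and y of large_eye in the frame of hook_seat between -0.006 and 0.006 m and z of large_eye in the frame of hook_seat between -0.007 and -0.003 m and angle between each of large, medium, small's own z axis and vertical below 0.25 rad and angle between the x axis of each of large, medium, small and the x axis of hook, either way round below 0.15 rad and linear speed of each of large, medium, small below 0.03 m/s and angular speed of each of large, medium, small below 0.5 rad/s and x of medium_eye in the frame of hook_seat between -0.0335 and -0.0265 m and y of medium_eye in the frame of hook_seat between -0.006 and 0.006 m and z of medium_eye in the frame of hook_seat between -0.007 and -0.003 m and x of small_eye in the frame of hook_seat between -0.0545 and -0.0455 m and y of small_eye in the frame of hook_seat between -0.006 and 0.006 m and z of small_eye in the frame of hook_seat between -0.007 and -0.003 m); the robot touches nothing.
It fails at once if a strainer is pushed against the stop or another strainer with more than 18 N (contact force between any of large, medium, small and stop above 18 N or contact force between large and medium above 18 N or contact force between any of medium, large and small above 18 N).
It fails at once if a strainer is forced against the hook as a whole with more than 40 N (contact force between any of large, medium, small and hook above 40 N).
It fails at once if the arm or the fingers shove the hook stand with more than 40 N (contact force between any of the arm, the fingers and hook above 40 N).
It fails at once if the jar, the brush pot or the bowl is moved by more than 20 mm (distance of any of jar, brush_pot, bowl from where it was at the start of the episode above 0.02 m).
It also fails if it takes over 72 s, if anything falls off the work surface, if the arm or the gripper's body presses on something with over 40 N, if the wrist force passes 120 N, or if a joint passes its speed limit or range.

### The arm

A 7-joint arm with a two-finger parallel gripper is mounted at the origin on the work surface. World frame = base frame: x ahead of the robot, y to its left, z up, the work surface at z = 0. Lengths are in m, angles in rad, forces in N, time in s.
With the tool pointing down it reaches from about 0.4 to 0.875 m from the base axis. Payload 6.5 kg.
Tool frame: the origin (TCP) lies at the very end of the fingers, on their centre line; the grasp point (between the pads) lies 19 mm behind it (arm.grip_point_offset is the distance from the TCP to the grasp point, in m); z points along the fingers, x is the direction in which the jaws open and shut, and the axes are right-handed (so a half turn about z gives the same grasp; the last joint's range is limited). The gripper opens to 85 mm and grips with 20 to 120 N. Pads are 22 mm wide; open, the fingers measure 114 mm over their backs; the gripper's body (76 mm by 85 mm) begins 54 mm behind the grasp point. The pads swing forward as they close: fully open they stand 13 mm farther back than shut.
Start: joints at [-1.311, 0.536, -0.004, 1.538, 0.003, 1.067, -0.071], TCP at [0.208, 0.616, 0.231] pointing down, gripper open.
Joint ranges: [-2.7, 2.7], [-0.37, 2.16], [-1.27, 1.26], [0.24, 2.4], [-1.31, 4.45], [0.19, 1.91], [-2.76, 2.76]. Speed limits (rad/s): [2.39, 2.39, 3.14, 3.14, 3.14, 3.14, 3.14].

### API

Orientations are given as a rotation vector (axis times angle).
In Python, from station import arm gives the robot as it stands.
- The arm moves only by the tool send_rows, never from a script. Its argument "steps" is a list of rows, each an object with "hand": the finger opening in mm, from 0 to 85.4; "travel": the shift along the tool's x, y, z in units of 25 mm (1.0 is 25 mm), a list of three; "dr": the turn, a rotation vector about the tool's x, y, z in degrees, a list of three. A call has 1 to 20 rows; each row is the pose to reach, as a shift and turn from the pose commanded when the call began, along the tool's axes at that moment; what a row does not reach only later rows make up. A row lasts 1/10 s, in which the tool goes at most 50 mm and 8.59 degrees, less where a joint would pass 70% of its speed; a pose out of reach is approached as far as the arm can. A call with a gripper value outside its range is refused whole. The fingers move at their own pace and stop on an object; the grip force is fixed at half the most. Time passes only in rows, so rows that repeat a pose let the fingers close. It gives the time, the measured TCP pose, the force and the opening at its end, in the units of the state.
- arm.state(): the state, without advancing time (a new reading comes with each control period).
- arm.capture(name): name is "side" or "top" or "wrist"; returns the picture (400x640x3 uint8, red, green, blue); there is no depth.
- arm.get_calibration(name): a dict with "intrinsics" (3x3 intrinsics, pixels), "R" (3x3) and "t" (3): a world point X has camera coordinates R X + t. Camera axes: x right, y down, z forward; pixel columns grow to the right and rows downward; lengths in m; the calibration is good to about 2 mm. The wrist camera is an equidistant fisheye: a pixel r from the principal point sees the ray r / f radians off the axis. A picture is of the moment at which its call begins: read the wrist's pose just before it. get_calibration takes no time and is no camera call; for the wrist camera it gives the pose at the moment of the call.
- arm.hand_in(): hands the job in, once; it reports no verdict.
The state is a dict: "clock": time; "joint_pos": joint angles; "qd": joint speeds; "joint_torque": joint torques, N m; "position": TCP position; "tool_rot": TCP orientation; "ft_force": force on the tool from outside, world axes, zero at the start; "torque": the same for the moment, N m; "grip_width": finger opening in m.
Only numpy, scipy, OpenCV 4.12 (cv2) and the standard library are available. Lean on these libraries where they do the work, as an engineer would, in place of code of your own. Each camera call takes 0.05 s, during which the arm holds its last target. There are 200 camera calls.

## Working session

There is one attempt and no reset: what is moved stays moved. The work goes in short steps, Python scripts to look and compute and a tool call to move; the robot and the scene stay as the last step left them, time stands still between calls to the robot, and variables do not carry over. Pictures are saved under pics/ and viewed, about 8 in all and at most 12, crops included, and the job is handed in when it is done.

Besides the shell and the picture viewer there is one more tool, called after "Emit:" as name([rows], argument=value, ...), one row to a line, values as JSON. send_rows: Moves the arm, as the interface text tells. Its arguments: {"type":"object","properties":{"steps":{"type":"array","items":{"type":"object","properties":{"hand":{"type":"number"},"travel":{"type":"array","items":{"type":"number"}},"dr":{"type":"array","items":{"type":"number"}}}}}},"required":["steps"]}

```bash
ls; mkdir -p pics
python3 - <<'E'
from station import arm
import cv2,numpy as np
print(arm.state())
for n in ("side","top","wrist"):
    c=arm.get_calibration(n); im=arm.capture(n); cv2.imwrite(f"pics/{n}0.png",im[:,:,::-1]); np.save(f"pics/{n}0.npy",im)
    print(n,c)
E
```

```text
pics
{'clock': 0.0, 'joint_pos': array([-1.31120299,  0.53714519, -0.00447027,  1.53887771,  0.00260553,
        1.06728647, -0.07123909]), 'qd': array([ 0.00127643, -0.00084316, -0.00084921, -0.00120802,  0.00120186,
       -0.00035626,  0.00202501]), 'joint_torque': array([ 7.41856002e-04, -5.83421445e+01,  1.04855753e+00, -2.59093201e+01,
        1.22110901e-02,  9.54503805e-03,  1.84809301e-05]), 'position': array([0.20783811, 0.61521146, 0.23042459]), 'tool_rot': array([ 2.55135823e+00,  1.83121112e+00, -2.07287184e-03]), 'ft_force': array([-0.59601081, -0.31685838,  0.26780208]), 'torque': array([-0.00128099, -0.01068011, -0.02510436]), 'grip_width': 0.08565968448862267}
side {'intrinsics': array([[397.04521303,   0.        , 311.62740989],
       [  0.        , 397.04521303, 205.59411207],
       [  0.        ,   0.        ,   1.        ]]), 'R': array([[ 0.66318505, -0.74808796, -0.02345218],
       [-0.37037316, -0.30078729, -0.87883487],
       [ 0.65039166,  0.5915162 , -0.47654934]]), 't': array([-0.35001423,  0.35192657,  0.59808571])}
top {'intrinsics': array([[371.0138853 ,   0.        , 320.7706025 ],
       [  0.        , 371.0138853 , 201.93076745],
       [  0.        ,   0.        ,   1.        ]]), 'R': array([[-0.01741694, -0.99984304, -0.00324591],
       [-0.99319135,  0.01767488, -0.11514571],
       [ 0.11518501,  0.00121832, -0.99334331]]), 't': array([0.07754156, 0.57686654, 1.12814638])}
wrist {'intrinsics': array([[309.70691629,   0.        , 317.50663557],
       [  0.        , 309.70691629, 201.69158864],
       [  0.        ,   0.        ,   1.        ]]), 'R': array([[ 0.32060987,  0.94721067, -0.00112251],
       [ 0.90397222, -0.30562022,  0.29904933],
       [ 0.28291966, -0.09689289, -0.95423699]]), 't': array([-0.64954192, -0.03834344,  0.37920292])}
```

View pics/side0.png

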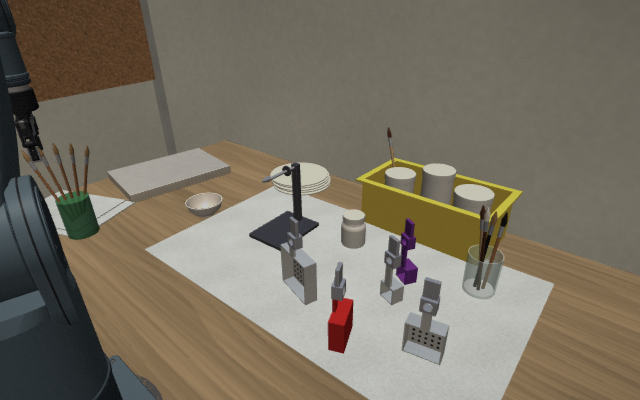

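View pics/top0.png

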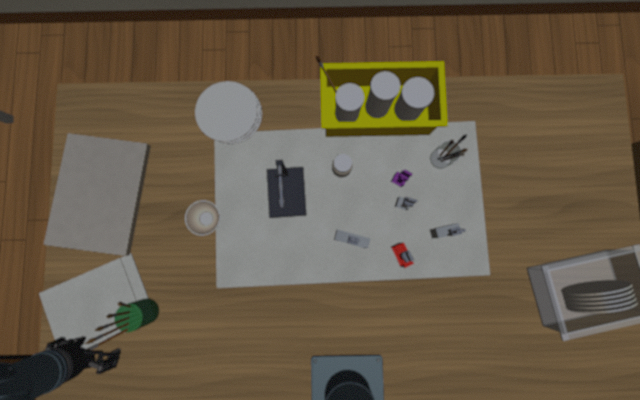

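Side view: the candidates are grey large (298,270), grey small (392,275) and grey medium (427,330). The look-alikes are purple small-shape (407,255) and red medium-shape (340,320). In the top view they are large (352,240), small (405,202), medium (447,230), red (402,254), purple (401,178) and hook (284,190). I choose the three grey ones and check them in a close crop.

Run:
```python
import cv2,numpy as np
s=cv2.imread("pics/side0.png");t=cv2.imread("pics/top0.png")
a=cv2.resize(s[190:370,245:455],None,fx=2.85,fy=2.85,interpolation=cv2.INTER_CUBIC)
cv2.imwrite("pics/crop_side.png",a)
a=cv2.resize(t[150:275,260:475],None,fx=3.7,fy=3.7,interpolation=cv2.INTER_CUBIC)
cv2.imwrite("pics/crop_top.png",a)
```

```text
(no output)
```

View pics/crop_side.png

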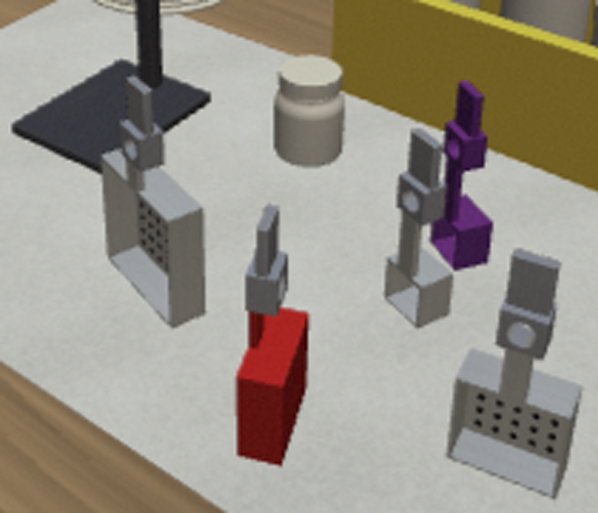

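View pics/crop_top.png

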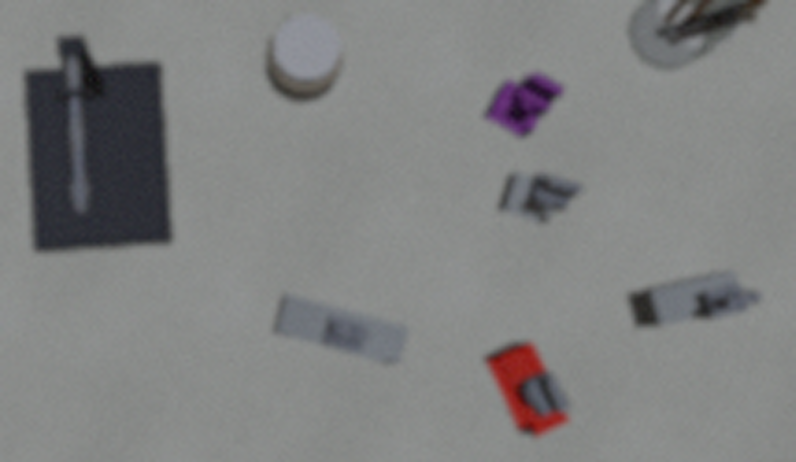

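The crop shows all three grey strainers and both decoys clearly. The grey pans open towards the robot, and the hook's prong points at the robot with its tip near top pixel (281,207). Next I work out positions from these pixels.

```bash
cat > h.py <<'E'
import numpy as np, cv2
from scipy.spatial.transform import Rotation as Ro
from station import arm
def ray(c,uv,fish=False):
    K=c["intrinsics"];R=np.array(c["R"]);t=np.array(c["t"])
    d=np.array([(uv[0]-K[0,2])/K[0,0],(uv[1]-K[1,2])/K[1,1],1.])
    if fish:
        r=np.hypot(d[0],d[1]); d=np.array([d[0]*np.sin(r)/r,d[1]*np.sin(r)/r,np.cos(r)]) if r>1e-9 else np.array([0,0,1.])
    return -R.T@t, R.T@(d/np.linalg.norm(d))
def plane(c,uv,z,fish=False):
    o,d=ray(c,uv,fish); return o+d*(z-o[2])/d[2]
def tri(rays):
    A=sum(np.eye(3)-np.outer(d,d) for o,d in rays); b=sum((np.eye(3)-np.outer(d,d))@o for o,d in rays)
    X=np.linalg.solve(A,b); return X,[np.linalg.norm(np.cross(X-o,d)) for o,d in rays]
def proj(c,X,fish=False):
    p=np.array(c["R"])@X+np.array(c["t"]);K=c["intrinsics"]
    if fish:
        rr=np.hypot(p[0],p[1]);th=np.arctan2(rr,p[2]);q=p[:2]/rr*th
    else: q=p[:2]/p[2]
    return q*K[0,0]+K[:2,2]
E
python3 - <<'E'
from h import *
np.set_printoptions(precision=4,suppress=True)
S=arm.get_calibration("side");T=arm.get_calibration("top")
s=lambda u,v:(u/2.85+245-.3,v/2.85+190-.3)
t=lambda u,v:(u/3.7+260-.3,v/3.7+150-.3)
tabs=dict(large=(s(138,80),t(347,330),.185),medium=(s(537,255),t(742,296),.170),small=(s(425,135),t(563,187),.155))
for k,(a,b,z) in tabs.items():
    print(k,tri([ray(S,a),ray(T,b)]),plane(S,a,z),plane(T,b,z))
for k,(a,b) in dict(large=((110,250),(173,326)),medium=((448,457),(556,495)),small=((387,297),(417,325))).items():
    A=plane(S,s(*a),0);B=plane(S,s(*b),0);y=A-B
    print(k,A,B,"len",np.linalg.norm(y),"yaw",np.arctan2(-y[0],y[1]))
for a,b,z in (((287,295),(407,325),.1),((275,332),(393,362),.1),((25,72),(35,250),.012),((160,62),(170,242),.012)):
    A=plane(T,t(*a),z);B=plane(T,t(*b),z);print(A,B,A-B,np.linalg.norm(A-B))
print("tip",plane(T,t(80,212),.178),"neck",plane(T,t(75,100),.175), "post",plane(T,t(72,45),.183))
print(Ro.from_rotvec(arm.state()["tool_rot"]).as_matrix())
E
```

```text
large (array([ 0.4585, -0.0185,  0.1858]), [np.float64(0.0006644665525125549), np.float64(0.0006644665525125788)]) [ 0.459  -0.0171  0.185 ] [ 0.459 -0.019  0.185]
medium (array([ 0.479 , -0.3124,  0.1698]), [np.float64(0.000316181994028246), np.float64(0.0003161819940281133)]) [ 0.4784 -0.3123  0.17  ] [ 0.4791 -0.3126  0.17  ]
small (array([ 0.5643, -0.1878,  0.1565]), [np.float64(0.00032251694048642985), np.float64(0.0003225169404863744)]) [ 0.5667 -0.1868  0.155 ] [ 0.5643 -0.1879  0.155 ]
large [0.4692 0.0362 0.    ] [ 0.4362 -0.0634  0.    ] len 0.1049629775909375 yaw -0.31888933350242904
medium [ 0.4607 -0.2816  0.    ] [ 0.4779 -0.3477  0.    ] len 0.06821303712062429 yaw 0.254964893831956
small [ 0.5656 -0.1675  0.    ] [ 0.5537 -0.2013  0.    ] len 0.03587957113124297 yaw -0.33801556184193493
[0.4886 0.0205 0.1   ] [ 0.4634 -0.0736  0.1   ] [0.0253 0.094  0.    ] 0.09736553242024548
[0.4597 0.0306 0.1   ] [ 0.4346 -0.0616  0.1   ] [0.0251 0.0922 0.    ] 0.09555100695779302
[0.6901 0.2406 0.012 ] [0.5345 0.2321 0.012 ] [0.1556 0.0085 0.    ] 0.15578223924792944
[0.6968 0.1229 0.012 ] [0.5394 0.1162 0.012 ] [0.1575 0.0067 0.    ] 0.15759706973357274
tip [0.5494 0.1753 0.178 ] neck [0.634 0.179 0.175] post [0.6742 0.1801 0.183 ]
[[ 0.32    0.9474 -0.0003]
 [ 0.9474 -0.32   -0.0013]
 [-0.0013  0.0001 -1.    ]]
```

Emit:
send_rows([
  {"hand": 85, "travel": [0, 1, -1.6], "dr": [0, 0, 0]},
  {"hand": 85, "travel": [0, 3, -2], "dr": [0, 0, -4]},
  {"hand": 85, "travel": [-1, 4.5, -2], "dr": [0, 0, -8]},
  {"hand": 85, "travel": [-2.4, 5.8, -2], "dr": [0, 0, -12]},
  {"hand": 85, "travel": [-3.8, 7.1, -2], "dr": [0, 0, -16]},
  {"hand": 85, "travel": [-5.2, 8.4, -2], "dr": [0, 0, -20]},
  {"hand": 85, "travel": [-6.6, 9.7, -2], "dr": [0, 0, -21.6]},
  {"hand": 85, "travel": [-8, 11, -2], "dr": [0, 0, -21.6]},
  {"hand": 85, "travel": [-9.4, 12.3, -2], "dr": [0, 0, -21.6]},
  {"hand": 85, "travel": [-10.8, 13.6, -2], "dr": [0, 0, -21.6]},
  {"hand": 85, "travel": [-12.2, 14.9, -2], "dr": [0, 0, -21.6]},
  {"hand": 85, "travel": [-13.2, 15.8, -2], "dr": [0, 0, -21.6]},
  {"hand": 85, "travel": [-13.36, 16, -2], "dr": [0, 0, -21.6]},
  {"hand": 85, "travel": [-13.36, 16, -2], "dr": [0, 0, -21.6]},
  {"hand": 85, "travel": [-13.36, 16, -2], "dr": [0, 0, -21.6]},
])

```text
clock: 1.65
position: [0.4795, 0.1729, 0.2811]
tool_rot: [-2.161, -2.279, -0.0]
ft_force: [-0.5, 0.9, -0.1]
grip_width: 0.0852
```

Run:
```python
from h import *
np.set_printoptions(precision=4,suppress=True)
st=arm.state();print(st["clock"],st["position"],Ro.from_rotvec(st["tool_rot"]).as_matrix(),st["ft_force"])
c=arm.get_calibration("wrist");im=arm.capture("wrist")
import pickle;pickle.dump((c,im,st),open("pics/w1.pkl","wb"))
cv2.imwrite("pics/w1.png",im[:,:,::-1])
for n,X in dict(seat=[.636,.179,.175],tip=[.5494,.1753,.178],large=[.459,-.019,.185]).items(): print(n,proj(c,np.array(X),True))
```

```text
1.65 [0.4795 0.1729 0.2811] [[-0.0531  0.9986 -0.0006]
 [ 0.9986  0.0531  0.0006]
 [ 0.0006 -0.0005 -1.    ]] [-0.4854  0.8773 -0.0921]
seat [315.115  341.1153]
tip [315.6516 274.257 ]
large [110.445  171.9661]
```

View pics/w1.png

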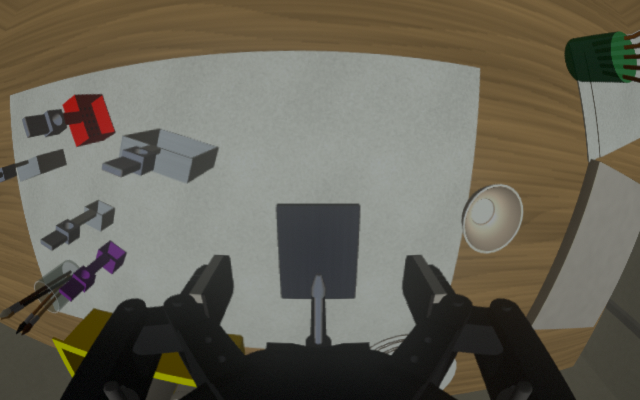

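The wrist view shows the prong pointing straight up the picture between the fingers, tip at (318,276) and base near (318,342). The large strainer is at about (150,155). I measure the prong's centreline to sub-pixel, with the fingertips as a check on the camera.

Run:
```python
from h import *
import pickle
np.set_printoptions(precision=4,suppress=True,linewidth=150)
c,im,st=pickle.load(open("pics/w1.pkl","rb"))
g=cv2.GaussianBlur(cv2.cvtColor(im,cv2.COLOR_RGB2GRAY),(1,3),0).astype(float)
for v in (276,280,284,290,296): print(v,g[v,306:332].astype(int))
P=[]
for v in range(276,342,3):
    r=g[v,300:337];d=np.diff(r);l=d.argmax();k=d.argmin()
    def sub(i,d):
        if 0<i<len(d)-1:
            a,b,e=d[i-1],d[i],d[i+1];return i+.5*(a-e)/(a-2*b+e)
        return i
    L=300.5+sub(l,d);Rr=300.5+sub(k,d);print(v,round(L,2),round(Rr,2),(L+Rr)/2, plane(c,((L+Rr)/2,v),.178 if v<297 else .175,True))
for v in (262,275,285): 
    print(v,g[v,222:242].astype(int),g[v,394:414].astype(int))
```

```text
276 [55 55 56 56 55 56 55 55 58 72 87 89 87 85 85 76 57 54 54 55 56 56 55 56 57 54]
280 [55 54 55 56 56 55 56 62 80 94 99 99 99 99 98 92 79 57 55 56 55 56 55 57 55 56]
284 [ 56  56  55  55  56  56  67  85  94  99  99  99  99 100 100  96  90  80  62  56  56  55  56  56  56  55]
290 [ 55  55  55  56  59  69  89  97  99 100  99 100  99 100 100 100  97  89  81  64  56  56  57  56  56  55]
296 [ 56  56  55  55  55  55  72  85  94  99 100 101 100 101 101  99  93  79  59  55  56  56  56  56  55  55]
276 315.07 321.38 318.22802197802196 [0.5512 0.1778 0.178 ]
279 314.0 322.19 318.0952380952381 [0.5544 0.1778 0.178 ]
282 312.93 322.54 317.7335164835165 [0.5577 0.1776 0.178 ]
285 311.89 323.5 317.69444444444446 [0.5611 0.1778 0.178 ]
288 311.46 324.5 317.97916666666663 [0.5644 0.1782 0.178 ]
291 311.45 324.45 317.9522727272727 [0.5679 0.1784 0.178 ]
294 311.42 324.35 317.88800904977376 [0.5713 0.1785 0.178 ]
297 313.58 322.67 318.1228070175439 [0.5769 0.179  0.175 ]
300 324.52 310.74 317.62936913895993 [0.5805 0.1788 0.175 ]
303 324.67 310.6 317.6371029468044 [0.5842 0.179  0.175 ]
306 324.65 
[... 493 characters left out ...]
8034 [0.6197 0.1809 0.175 ]
333 325.69 309.78 317.73390894819465 [0.6239 0.1811 0.175 ]
336 313.81 307.75 310.78125 [0.6287 0.1741 0.175 ]
339 330.2 305.55 317.8741935483871 [0.6327 0.1818 0.175 ]
262 [ 45  45  45  44  45  44  45  49  77 142 151 151 151 151 151 151 151 150 151 151] [150 150 149 149 150 150 150 150 149 149 142  78  49  45  44  45  44  44  44  45]
275 [ 42  42  42  42  43  42  41  42  42  53 104 147 150 149 149 149 150 152 152 153] [149 150 151 150 150 150 149 149 143 101  53  43  41  43  42  43  42  42  42  41]
285 [ 40  40  40  40  40  40  40  41  40  40  45  83 132 147 150 149 150 151 153 152] [152 152 151 150 150 151 149 135  86  48  43  41  41  41  40  41  41  41  40  41]
```

The hook axis runs from (0.550,0.1775) to the seat at about (0.637,0.182), yaw 0.053, so the current tool orientation already matches it. Next I go above the large tab.

Emit:
send_rows([
  {"hand": 85, "travel": [-1.5, -0.3, 0], "dr": [0, 0, 4]},
  {"hand": 85, "travel": [-3.3, -0.6, 0], "dr": [0, 0, 9]},
  {"hand": 85, "travel": [-5.1, -0.9, 0], "dr": [0, 0, 14]},
  {"hand": 85, "travel": [-6.8, -1.1, 0], "dr": [0, 0, 18.4]},
  {"hand": 85, "travel": [-7.54, -1.22, 0.8], "dr": [0, 0, 18.4]},
  {"hand": 85, "travel": [-7.54, -1.22, 1.4], "dr": [0, 0, 18.4]},
  {"hand": 85, "travel": [-7.54, -1.22, 1.4], "dr": [0, 0, 18.4]},
  {"hand": 85, "travel": [-7.54, -1.22, 1.4], "dr": [0, 0, 18.4]},
])

```text
clock: 2.5
position: [0.4595, -0.017, 0.2465]
tool_rot: [-2.497, -1.905, 0.0]
ft_force: [0.3, 0.5, 1.3]
grip_width: 0.0849
```

```bash
cat > look.py <<'E'
from h import *
import sys,pickle
np.set_printoptions(precision=4,suppress=True,linewidth=150)
n=sys.argv[1];z=float(sys.argv[2])
st=arm.state();print(st["clock"],st["position"],Ro.from_rotvec(st["tool_rot"]).as_matrix()[:,:2].T,st["ft_force"])
c=arm.get_calibration("wrist");im=arm.capture("wrist");pickle.dump((c,im,st),open(f"pics/{n}.pkl","wb"))
p=st["position"].copy();p[2]=z;print("tcp at z",proj(c,p,True))
cv2.imwrite(f"pics/{n}.png",cv2.resize(im[150:370,200:440,::-1],None,fx=2.7,fy=2.7,interpolation=cv2.INTER_CUBIC))
E
python3 look.py w2 .185
```

```text
2.5 [ 0.4595 -0.017   0.2465] [[ 0.2641  0.9645  0.0002]
 [ 0.9645 -0.2641 -0.0003]] [0.2857 0.5317 1.2534]
tcp at z [316.9367 218.8967]
```

View pics/w2.png

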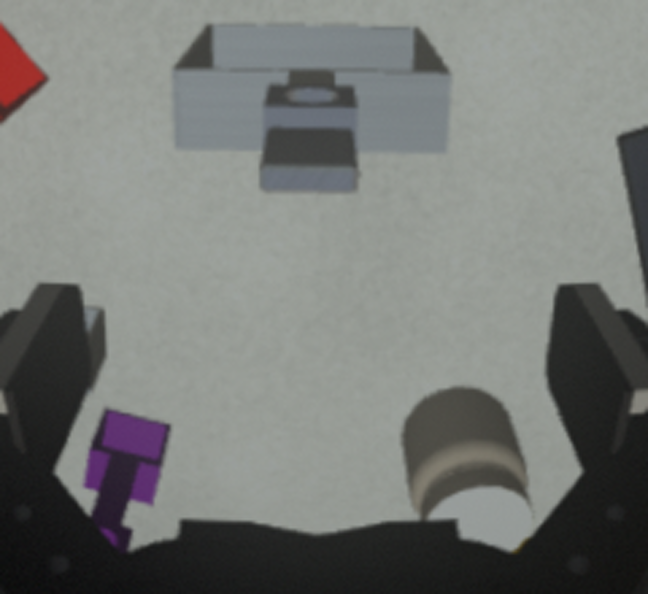

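The crop shows the tab top at (314.4,215.9) in the full picture. It is aligned in yaw, about 2 mm off in x and 2 mm in y. I correct for that, descend and grip.

Emit:
send_rows([
  {"hand": 85, "travel": [-0.08, -0.08, 1], "dr": [0, 0, 0]},
  {"hand": 85, "travel": [-0.08, -0.08, 2.4], "dr": [0, 0, 0]},
  {"hand": 60, "travel": [-0.08, -0.08, 3.5], "dr": [0, 0, 0]},
  {"hand": 45, "travel": [-0.08, -0.08, 3.78], "dr": [0, 0, 0]},
  {"hand": 38, "travel": [-0.08, -0.08, 3.78], "dr": [0, 0, 0]},
  {"hand": 30, "travel": [-0.08, -0.08, 3.78], "dr": [0, 0, 0]},
  {"hand": 20, "travel": [-0.08, -0.08, 3.78], "dr": [0, 0, 0]},
  {"hand": 10, "travel": [-0.08, -0.08, 3.78], "dr": [0, 0, 0]},
  {"hand": 10, "travel": [-0.08, -0.08, 3.78], "dr": [0, 0, 0]},
  {"hand": 10, "travel": [-0.08, -0.08, 3.78], "dr": [0, 0, 0]},
])

```text
clock: 3.55
position: [0.4584, -0.0194, 0.1534]
tool_rot: [2.499, 1.902, 0.005]
ft_force: [-1.0, 1.7, 7.5]
grip_width: 0.025
```

Emit:
send_rows([
  {"hand": 10, "travel": [0, 0, -0.4], "dr": [0, 0, 0]},
  {"hand": 10, "travel": [0, 0, -1.4], "dr": [0, 0, 0]},
  {"hand": 10, "travel": [0.4, 0, -2.6], "dr": [0, 0, 0]},
  {"hand": 10, "travel": [1.4, 0.1, -3.2], "dr": [0, 0, -3]},
  {"hand": 10, "travel": [2.8, 0.2, -3.2], "dr": [0, 0, -7]},
  {"hand": 10, "travel": [4.2, 0.3, -3.2], "dr": [0, 0, -11]},
  {"hand": 10, "travel": [5.6, 0.4, -3.2], "dr": [0, 0, -15]},
  {"hand": 10, "travel": [6.8, 0.5, -3], "dr": [0, 0, -18.4]},
  {"hand": 10, "travel": [7.7, 0.57, -2.6], "dr": [0, 0, -18.4]},
  {"hand": 10, "travel": [8.1, 0.57, -2.2], "dr": [0, 0, -18.4]},
  {"hand": 10, "travel": [8.22, 0.57, -1.9], "dr": [0, 0, -18.4]},
  {"hand": 10, "travel": [8.22, 0.57, -1.78], "dr": [0, 0, -18.4]},
  {"hand": 10, "travel": [8.22, 0.57, -1.78], "dr": [0, 0, -18.4]},
  {"hand": 10, "travel": [8.22, 0.57, -1.78], "dr": [0, 0, -18.4]},
])

```text
clock: 4.95
position: [0.5255, 0.1731, 0.1967]
tool_rot: [2.166, 2.275, -0.0]
ft_force: [-0.2, -0.1, -2.3]
grip_width: 0.0249
```

Run:
```python
from h import *
np.set_printoptions(precision=4,suppress=True,linewidth=150)
st=arm.state();print(st["clock"],st["position"],Ro.from_rotvec(st["tool_rot"]).as_matrix(),st["ft_force"],st["torque"])
w=arm.capture("wrist");s=arm.capture("side")
a=cv2.resize(w[150:370,200:440,::-1],(440,403),interpolation=cv2.INTER_CUBIC)
b=cv2.resize(s[140:260,240:340,::-1],(340,403),interpolation=cv2.INTER_CUBIC)
cv2.imwrite("pics/w3.png",np.hstack([a,b]))
```

```text
4.95 [0.5255 0.1731 0.1967] [[-0.0494  0.9988  0.0002]
 [ 0.9988  0.0494 -0.0005]
 [-0.0005  0.0002 -1.    ]] [-0.2279 -0.0791 -2.3008] [ 0.0354  0.0129 -0.0387]
```

View pics/w3.png

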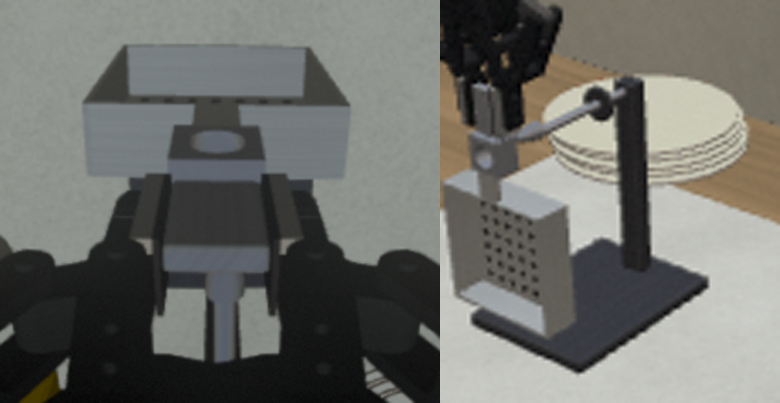

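The wrist view shows the prong about 3 mm to the right of the tab's centre, which agrees with the measured y. I shift across by that much and start threading.

Emit:
send_rows([
  {"hand": 10, "travel": [0.06, 0.1, 0.02], "dr": [0, 0, -0.2]},
  {"hand": 10, "travel": [0.12, 0.3, 0.02], "dr": [0, 0, -0.2]},
  {"hand": 10, "travel": [0.12, 0.5, 0.02], "dr": [0, 0, -0.2]},
  {"hand": 10, "travel": [0.12, 0.65, 0.02], "dr": [0, 0, -0.2]},
  {"hand": 10, "travel": [0.12, 0.8, 0.02], "dr": [0, 0, -0.2]},
  {"hand": 10, "travel": [0.12, 0.95, 0.02], "dr": [0, 0, -0.2]},
  {"hand": 10, "travel": [0.12, 1.1, 0.02], "dr": [0, 0, -0.2]},
  {"hand": 10, "travel": [0.12, 1.2, 0.02], "dr": [0, 0, -0.2]},
  {"hand": 10, "travel": [0.12, 1.2, 0.02], "dr": [0, 0, -0.2]},
])

```text
clock: 5.95
position: [0.5556, 0.1789, 0.1958]
tool_rot: [2.16, 2.281, 0.0]
ft_force: [-0.3, -0.1, -3.0]
grip_width: 0.0248
```

Emit:
send_rows([
  {"hand": 10, "travel": [-0.05, 0.1, -0.02], "dr": [0, 0, 0]},
  {"hand": 10, "travel": [-0.05, 0.2, -0.02], "dr": [0, 0, 0]},
  {"hand": 10, "travel": [-0.05, 0.3, -0.02], "dr": [0, 0, 0]},
  {"hand": 10, "travel": [-0.05, 0.4, -0.02], "dr": [0, 0, 0]},
  {"hand": 10, "travel": [-0.05, 0.5, -0.02], "dr": [0, 0, 0]},
  {"hand": 10, "travel": [-0.05, 0.6, -0.02], "dr": [0, 0, 0]},
  {"hand": 10, "travel": [-0.05, 0.7, -0.02], "dr": [0, 0, 0]},
  {"hand": 10, "travel": [-0.05, 0.8, -0.02], "dr": [0, 0, 0]},
])

```text
clock: 6.75
position: [0.5754, 0.1788, 0.1963]
tool_rot: [-2.16, -2.281, 0.0]
ft_force: [-0.5, -0.0, -3.5]
grip_width: 0.0249
```

Emit:
send_rows([
  {"hand": 10, "travel": [0, 0.15, 0], "dr": [0, 0, 0]},
  {"hand": 10, "travel": [0, 0.3, 0], "dr": [0, 0, 0]},
  {"hand": 10, "travel": [0, 0.45, 0], "dr": [0, 0, 0]},
  {"hand": 10, "travel": [0, 0.6, 0], "dr": [0, 0, 0]},
  {"hand": 10, "travel": [0, 0.75, 0], "dr": [0, 0, 0]},
  {"hand": 10, "travel": [0, 0.9, 0], "dr": [0, 0, 0]},
  {"hand": 10, "travel": [0, 1.05, 0], "dr": [0, 0, 0]},
  {"hand": 10, "travel": [0, 1.2, 0], "dr": [0, 0, 0]},
  {"hand": 10, "travel": [0, 1.32, 0], "dr": [0, 0, 0]},
  {"hand": 10, "travel": [0, 1.4, 0], "dr": [0, 0, 0]},
  {"hand": 10, "travel": [0, 1.4, 0], "dr": [0, 0, 0]},
])

```text
clock: 7.85
position: [0.6104, 0.1807, 0.1963]
tool_rot: [2.16, 2.281, 0.0]
ft_force: [-0.1, 0.5, -2.7]
grip_width: 0.0249
```

Emit:
send_rows([
  {"hand": 10, "travel": [0, 0.03, 0], "dr": [0, 0, 0]},
  {"hand": 10, "travel": [0, 0.06, 0], "dr": [0, 0, 0]},
  {"hand": 10, "travel": [0, 0.09, 0], "dr": [0, 0, 0]},
  {"hand": 10, "travel": [0, 0.12, 0], "dr": [0, 0, 0]},
  {"hand": 10, "travel": [0, 0.15, 0], "dr": [0, 0, 0]},
  {"hand": 10, "travel": [0, 0.18, 0], "dr": [0, 0, 0]},
  {"hand": 10, "travel": [0, 0.21, 0], "dr": [0, 0, 0]},
  {"hand": 10, "travel": [0, 0.24, 0], "dr": [0, 0, 0]},
  {"hand": 10, "travel": [0, 0.27, 0], "dr": [0, 0, 0]},
  {"hand": 10, "travel": [0, 0.3, 0], "dr": [0, 0, 0]},
])

```text
clock: 8.85
position: [0.6177, 0.1811, 0.1963]
tool_rot: [2.16, 2.281, 0.0]
ft_force: [-0.1, -0.1, -2.5]
grip_width: 0.0251
```

Emit:
send_rows([
  {"hand": 10, "travel": [0, 0.02, 0], "dr": [0, 0, 0]},
  {"hand": 10, "travel": [0, 0.04, 0], "dr": [0, 0, 0]},
  {"hand": 10, "travel": [0, 0.06, 0], "dr": [0, 0, 0]},
  {"hand": 10, "travel": [0, 0.08, 0], "dr": [0, 0, 0]},
  {"hand": 10, "travel": [0, 0.1, 0], "dr": [0, 0, 0]},
  {"hand": 10, "travel": [0, 0.12, 0], "dr": [0, 0, 0]},
])

```text
clock: 9.45
position: [0.6207, 0.1812, 0.1963]
tool_rot: [2.16, 2.281, 0.0]
ft_force: [-0.7, -0.5, -2.3]
grip_width: 0.0246
```

Emit:
send_rows([
  {"hand": 10, "travel": [0, 0.02, 0], "dr": [0, 0, 0]},
  {"hand": 10, "travel": [0, 0.04, 0], "dr": [0, 0, 0]},
  {"hand": 10, "travel": [0, 0.06, 0], "dr": [0, 0, 0]},
  {"hand": 10, "travel": [0, 0.08, 0], "dr": [0, 0, 0]},
])

```text
clock: 9.85
position: [0.6227, 0.1814, 0.1963]
tool_rot: [-2.16, -2.281, -0.0]
ft_force: [-0.7, 0.3, -2.3]
grip_width: 0.0252
```

Emit:
send_rows([
  {"hand": 10, "travel": [0, 0.02, 0], "dr": [0, 0, 0]},
  {"hand": 10, "travel": [0, 0.04, 0], "dr": [0, 0, 0]},
  {"hand": 10, "travel": [0, 0.06, 0], "dr": [0, 0, 0]},
  {"hand": 10, "travel": [0, 0.08, 0], "dr": [0, 0, 0]},
])

```text
clock: 10.25
position: [0.6247, 0.1815, 0.1963]
tool_rot: [2.16, 2.281, -0.0]
ft_force: [0.3, 0.4, -2.1]
grip_width: 0.025
```

Emit:
send_rows([
  {"hand": 10, "travel": [0, 0.02, 0], "dr": [0, 0, 0]},
  {"hand": 10, "travel": [0, 0.04, 0], "dr": [0, 0, 0]},
  {"hand": 10, "travel": [0, 0.06, 0], "dr": [0, 0, 0]},
  {"hand": 10, "travel": [0, 0.08, 0], "dr": [0, 0, 0]},
])

```text
clock: 10.65
position: [0.6267, 0.1816, 0.1963]
tool_rot: [2.16, 2.281, -0.0]
ft_force: [0.3, 1.0, -1.8]
grip_width: 0.0246
```

Emit:
send_rows([
  {"hand": 10, "travel": [0, 0.02, 0], "dr": [0, 0, 0]},
  {"hand": 10, "travel": [0, 0.04, 0], "dr": [0, 0, 0]},
  {"hand": 10, "travel": [0, 0.06, 0], "dr": [0, 0, 0]},
  {"hand": 10, "travel": [0, 0.08, 0], "dr": [0, 0, 0]},
])

```text
clock: 11.05
position: [0.6277, 0.1817, 0.1961]
tool_rot: [-2.159, -2.28, 0.003]
ft_force: [-5.6, -0.2, 0.6]
grip_width: 0.0248
```

Emit:
send_rows([
  {"hand": 10, "travel": [0, 0.015, 0], "dr": [0, 0, 0]},
  {"hand": 10, "travel": [0, 0.03, 0], "dr": [0, 0, 0]},
  {"hand": 10, "travel": [0, 0.03, 0], "dr": [0, 0, 0]},
])

```text
clock: 11.35
position: [0.6277, 0.1817, 0.196]
tool_rot: [-2.158, -2.28, 0.004]
ft_force: [-6.7, -1.5, 2.2]
grip_width: 0.0248
```

Emit:
send_rows([
  {"hand": 10, "travel": [0, 0.02, 0], "dr": [0, 0, 0]},
  {"hand": 10, "travel": [0, 0.04, 0], "dr": [0, 0, 0]},
  {"hand": 10, "travel": [0, 0.04, 0], "dr": [0, 0, 0]},
])

```text
clock: 11.65
position: [0.6278, 0.1817, 0.196]
tool_rot: [-2.157, -2.279, 0.007]
ft_force: [-9.9, -1.5, 3.3]
grip_width: 0.0251
```

Emit:
send_rows([
  {"hand": 10, "travel": [0, 0.015, 0], "dr": [0, 0, 0]},
  {"hand": 10, "travel": [0, 0.03, 0], "dr": [0, 0, 0]},
  {"hand": 10, "travel": [0, 0.03, 0], "dr": [0, 0, 0]},
  {"hand": 10, "travel": [0, 0.03, 0], "dr": [0, 0, 0]},
  {"hand": 10, "travel": [0, 0.03, 0], "dr": [0, 0, 0]},
  {"hand": 10, "travel": [0, 0.03, 0], "dr": [0, 0, 0]},
])

```text
clock: 12.25
position: [0.6279, 0.1817, 0.1959]
tool_rot: [-2.156, -2.279, 0.009]
ft_force: [-11.8, -1.8, 4.6]
grip_width: 0.025
```

Emit:
send_rows([
  {"hand": 10, "travel": [0, -0.04, 0], "dr": [0, 0, 0]},
  {"hand": 10, "travel": [0, -0.08, 0], "dr": [0, 0, 0]},
  {"hand": 10, "travel": [0, -0.12, 0], "dr": [0, 0, 0]},
  {"hand": 10, "travel": [0, -0.14, 0], "dr": [0, 0, 0]},
  {"hand": 10, "travel": [0, -0.14, 0], "dr": [0, 0, 0]},
])

```text
clock: 12.75
position: [0.6275, 0.1817, 0.196]
tool_rot: [-2.16, -2.281, 0.0]
ft_force: [-1.3, 0.4, -3.3]
grip_width: 0.025
```

Emit:
send_rows([
  {"hand": 10, "travel": [0, 0, 0.05], "dr": [0, 0, 0]},
  {"hand": 10, "travel": [0, 0, 0.1], "dr": [0, 0, 0]},
  {"hand": 10, "travel": [0, 0, 0.15], "dr": [0, 0, 0]},
  {"hand": 10, "travel": [0, 0, 0.2], "dr": [0, 0, 0]},
  {"hand": 10, "travel": [0, 0, 0.23], "dr": [0, 0, 0]},
  {"hand": 10, "travel": [0, 0, 0.26], "dr": [0, 0, 0]},
  {"hand": 10, "travel": [0, 0, 0.28], "dr": [0, 0, 0]},
  {"hand": 10, "travel": [0, 0, 0.28], "dr": [0, 0, 0]},
])

```text
clock: 13.55
position: [0.6276, 0.1816, 0.1892]
tool_rot: [-2.16, -2.281, 0.0]
ft_force: [-4.6, 0.6, -0.3]
grip_width: 0.0249
```

Emit:
send_rows([
  {"hand": 10, "travel": [0, -0.02, 0], "dr": [0, 0, 0]},
  {"hand": 10, "travel": [0, -0.03, 0.02], "dr": [0, 0, 0]},
  {"hand": 10, "travel": [0, -0.03, 0.04], "dr": [0, 0, 0]},
  {"hand": 10, "travel": [0, -0.03, 0.04], "dr": [0, 0, 0]},
])

```text
clock: 13.95
position: [0.6275, 0.1815, 0.1885]
tool_rot: [2.159, 2.281, 0.001]
ft_force: [-0.7, 0.2, -1.5]
grip_width: 0.0249
```

Emit:
send_rows([
  {"hand": 10, "travel": [0, 0, 0.02], "dr": [0, 0, 0]},
  {"hand": 10, "travel": [0, 0, 0.04], "dr": [0, 0, 0]},
  {"hand": 10, "travel": [0, 0, 0.04], "dr": [0, 0, 0]},
])

```text
clock: 14.25
position: [0.6275, 0.1815, 0.1883]
tool_rot: [2.16, 2.281, 0.002]
ft_force: [-2.7, -0.7, 5.2]
grip_width: 0.0244
```

Emit:
send_rows([
  {"hand": 10, "travel": [0, -0.02, -0.03], "dr": [0, 0, 0]},
  {"hand": 28, "travel": [0, -0.02, -0.03], "dr": [0, 0, 0]},
  {"hand": 32, "travel": [0, -0.02, -0.03], "dr": [0, 0, 0]},
  {"hand": 42, "travel": [0, -0.02, -0.03], "dr": [0, 0, 0]},
  {"hand": 50, "travel": [0, -0.02, -0.03], "dr": [0, 0, 0]},
  {"hand": 50, "travel": [0, -0.02, -0.6], "dr": [0, 0, 0]},
  {"hand": 50, "travel": [0, -0.02, -1.6], "dr": [0, 0, 0]},
  {"hand": 60, "travel": [0, -0.02, -3], "dr": [0, 0, 0]},
  {"hand": 70, "travel": [0, -0.02, -4], "dr": [0, 0, 0]},
  {"hand": 85, "travel": [0, -0.02, -4], "dr": [0, 0, 0]},
])

```text
clock: 15.25
position: [0.6289, 0.1822, 0.293]
tool_rot: [2.157, 2.278, 0.012]
ft_force: [0.3, -0.0, 0.0]
grip_width: 0.0821
```

Run:
```python
from h import *
np.set_printoptions(precision=4,suppress=True,linewidth=150)
st=arm.state();print(st["clock"],st["position"],Ro.from_rotvec(st["tool_rot"]).as_matrix()[:,:2].T,st["ft_force"])
w=arm.capture("wrist");s=arm.capture("side")
a=cv2.resize(w[150:370,200:440,::-1],(440,403),interpolation=cv2.INTER_CUBIC)
b=cv2.resize(s[140:260,240:340,::-1],(340,403),interpolation=cv2.INTER_CUBIC)
cv2.imwrite("pics/w4.png",np.hstack([a,b]))
```

```text
15.25 [0.6289 0.1822 0.293 ] [[-0.0545  0.9985  0.0024]
 [ 0.9985  0.0545  0.0084]] [ 0.3468 -0.0382  0.0276]
```

View pics/w4.png

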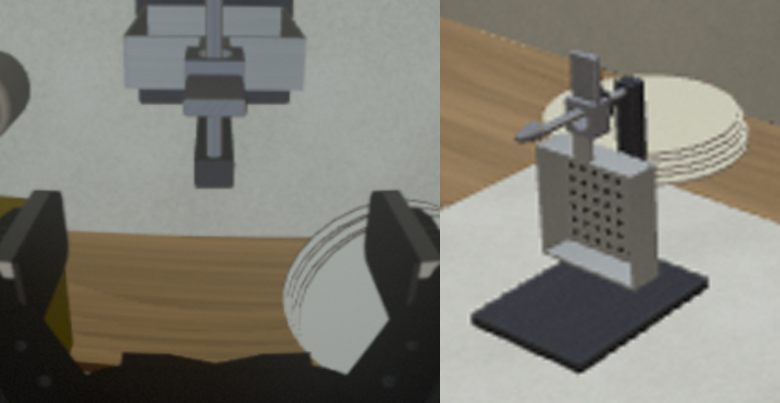

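The large strainer hangs upright against the stop. Now the medium.

Emit:
send_rows([
  {"hand": 85, "travel": [-1.2, -1, 0], "dr": [0, 0, -2]},
  {"hand": 85, "travel": [-2.9, -1.8, 0], "dr": [0, 0, -4]},
  {"hand": 85, "travel": [-4.7, -2.5, 0], "dr": [0, 0, -6]},
  {"hand": 85, "travel": [-6.5, -3.2, 0], "dr": [0, 0, -8]},
  {"hand": 85, "travel": [-8.3, -3.9, 0], "dr": [0, 0, -10]},
  {"hand": 85, "travel": [-10.1, -4.6, 0], "dr": [0, 0, -11.2]},
  {"hand": 85, "travel": [-11.9, -5.3, 0], "dr": [0, 0, -11.2]},
  {"hand": 85, "travel": [-13.7, -5.8, 0], "dr": [0, 0, -11.2]},
  {"hand": 85, "travel": [-15.5, -6.3, 0], "dr": [0, 0, -11.2]},
  {"hand": 85, "travel": [-17.3, -6.7, 0], "dr": [0, 0, -11.2]},
  {"hand": 85, "travel": [-18.6, -7, 0.8], "dr": [0, 0, -11.2]},
  {"hand": 85, "travel": [-19.43, -7.07, 1.6], "dr": [0, 0, -11.2]},
  {"hand": 85, "travel": [-19.43, -7.07, 2.1], "dr": [0, 0, -11.2]},
  {"hand": 85, "travel": [-19.43, -7.07, 2.1], "dr": [0, 0, -11.2]},
  {"hand": 85, "travel": [-19.43, -7.07, 2.1], "dr": [0, 0, -11.2]},
])

```text
clock: 16.85
position: [0.4768, -0.3116, 0.2346]
tool_rot: [-1.924, -2.482, -0.001]
ft_force: [0.5, -0.0, -0.3]
grip_width: 0.0851
```

```bash
python3 look.py w5 .170
```

```text
16.85 [ 0.4768 -0.3116  0.2346] [[-0.2493  0.9684  0.0013]
 [ 0.9684  0.2493 -0.0003]] [ 0.4563 -0.0421 -0.3345]
tcp at z [316.9264 217.0818]
```

View pics/w5.png

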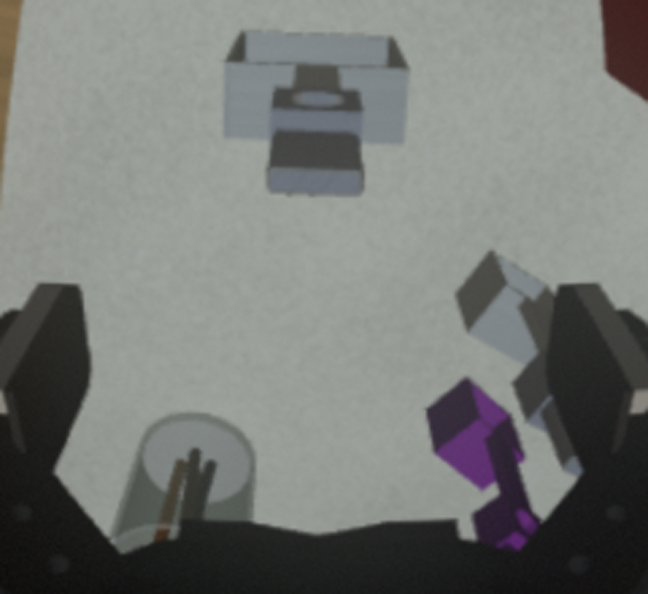

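The tab top is at (316.9,216.7), centred; the strainer is turned about 1.8° clockwise. Descend and grip.

Emit:
send_rows([
  {"hand": 85, "travel": [-0.02, 0, 1], "dr": [0, 0, 1.8]},
  {"hand": 85, "travel": [-0.02, 0, 2.4], "dr": [0, 0, 1.8]},
  {"hand": 60, "travel": [-0.02, 0, 3.6], "dr": [0, 0, 1.8]},
  {"hand": 45, "travel": [-0.02, 0, 3.9], "dr": [0, 0, 1.8]},
  {"hand": 38, "travel": [-0.02, 0, 3.9], "dr": [0, 0, 1.8]},
  {"hand": 30, "travel": [-0.02, 0, 3.9], "dr": [0, 0, 1.8]},
  {"hand": 20, "travel": [-0.02, 0, 3.9], "dr": [0, 0, 1.8]},
  {"hand": 10, "travel": [-0.02, 0, 3.9], "dr": [0, 0, 1.8]},
  {"hand": 10, "travel": [-0.02, 0, 3.9], "dr": [0, 0, 1.8]},
  {"hand": 10, "travel": [-0.02, 0, 3.9], "dr": [0, 0, 1.8]},
])

```text
clock: 17.9
position: [0.4779, -0.3141, 0.1392]
tool_rot: [1.963, 2.448, 0.002]
ft_force: [-1.5, 1.2, 7.3]
grip_width: 0.0247
```

Emit:
send_rows([
  {"hand": 10, "travel": [0, 0, -0.8], "dr": [0, 0, 0]},
  {"hand": 10, "travel": [0, 0, -2.2], "dr": [0, 0, 0]},
  {"hand": 10, "travel": [0.2, 0.06, -3.8], "dr": [0, 0, 0]},
  {"hand": 10, "travel": [1.0, 0.3, -5.2], "dr": [0, 0, 0]},
  {"hand": 10, "travel": [2.4, 0.8, -6.0], "dr": [0, 0, 1]},
  {"hand": 10, "travel": [4.2, 1.3, -6.0], "dr": [0, 0, 2]},
  {"hand": 10, "travel": [6.0, 1.9, -6.0], "dr": [0, 0, 3]},
  {"hand": 10, "travel": [7.8, 2.5, -6.0], "dr": [0, 0, 4]},
  {"hand": 10, "travel": [9.6, 3.1, -6.0], "dr": [0, 0, 5]},
  {"hand": 10, "travel": [11.4, 3.7, -6.0], "dr": [0, 0, 6]},
  {"hand": 10, "travel": [13.2, 4.3, -6.0], "dr": [0, 0, 7]},
  {"hand": 10, "travel": [15.0, 4.8, -5.6], "dr": [0, 0, 8]},
  {"hand": 10, "travel": [16.6, 5.3, -5.0], "dr": [0, 0, 9]},
  {"hand": 10, "travel": [17.8, 5.7, -4.2], "dr": [0, 0, 9.5]},
  {"hand": 10, "travel": [18.5, 5.9, -3.3], "dr": [0, 0, 9.5]},
  {"hand": 10, "travel": [18.74, 5.99, -2.7], "dr": [0, 0, 9.5]},
  {"hand": 10, "travel": [18.74, 5.99, -2.41], "dr": [0, 0, 9.5]},
  {"hand": 10, "travel": [18.74, 5.99, -2.41], "dr": [0, 0, 9.5]},
  {"hand": 10, "travel": [18.74, 5.99, -2.41], "dr": [0, 0, 9.5]},
])

```text
clock: 19.8
position: [0.5218, 0.1746, 0.1984]
tool_rot: [2.164, 2.276, 0.001]
ft_force: [0.5, 0.3, -0.8]
grip_width: 0.0252
```

Run:
```python
from h import *
np.set_printoptions(precision=4,suppress=True,linewidth=150)
st=arm.state();print(st["clock"],st["position"],Ro.from_rotvec(st["tool_rot"]).as_matrix()[:,:2].T,st["ft_force"])
w=arm.capture("wrist");s=arm.capture("side")
a=cv2.resize(w[150:370,200:440,::-1],(440,403),interpolation=cv2.INTER_CUBIC)
b=cv2.resize(s[140:260,240:340,::-1],(340,403),interpolation=cv2.INTER_CUBIC)
cv2.imwrite("pics/w6.png",np.hstack([a,b]))
```

```text
19.8 [0.5218 0.1746 0.1984] [[-0.0505  0.9987 -0.0004]
 [ 0.9987  0.0505  0.0012]] [ 0.5052  0.2788 -0.8019]
```

View pics/w6.png

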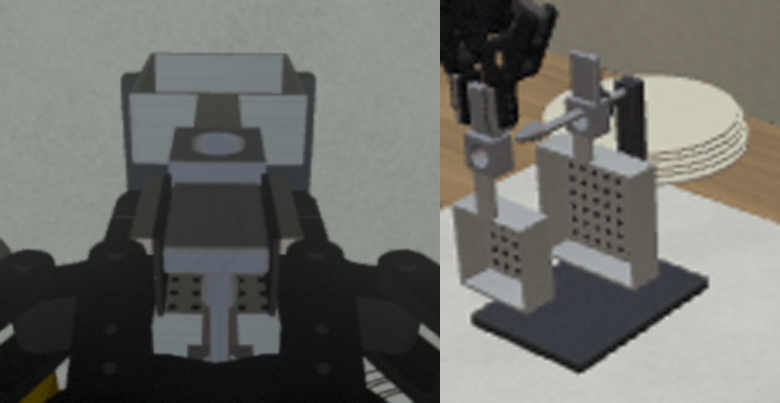

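The prong sits about 1.2 mm to the right of the tab's centre. I correct for it and thread.

Emit:
send_rows([
  {"hand": 10, "travel": [0.05, 0.1, 0.04], "dr": [0, 0, -0.1]},
  {"hand": 10, "travel": [0.05, 0.3, 0.04], "dr": [0, 0, -0.1]},
  {"hand": 10, "travel": [0.05, 0.55, 0.04], "dr": [0, 0, -0.1]},
  {"hand": 10, "travel": [0.05, 0.8, 0.04], "dr": [0, 0, -0.1]},
  {"hand": 10, "travel": [0.05, 0.95, 0.04], "dr": [0, 0, -0.1]},
  {"hand": 10, "travel": [0.05, 1.1, 0.04], "dr": [0, 0, -0.1]},
  {"hand": 10, "travel": [0.05, 1.25, 0.04], "dr": [0, 0, -0.1]},
  {"hand": 10, "travel": [0.05, 1.35, 0.04], "dr": [0, 0, -0.1]},
  {"hand": 10, "travel": [0.05, 1.4, 0.04], "dr": [0, 0, -0.1]},
])

```text
clock: 20.8
position: [0.5562, 0.1793, 0.1965]
tool_rot: [2.16, 2.281, -0.0]
ft_force: [0.3, -0.2, -2.6]
grip_width: 0.0245
```

Emit:
send_rows([
  {"hand": 10, "travel": [-0.06, 0.08, -0.03], "dr": [0, 0, 0]},
  {"hand": 10, "travel": [-0.06, 0.2, -0.03], "dr": [0, 0, 0]},
  {"hand": 10, "travel": [-0.06, 0.35, -0.03], "dr": [0, 0, 0]},
  {"hand": 10, "travel": [-0.06, 0.5, -0.03], "dr": [0, 0, 0]},
  {"hand": 10, "travel": [-0.06, 0.65, -0.03], "dr": [0, 0, 0]},
  {"hand": 10, "travel": [-0.06, 0.8, -0.03], "dr": [0, 0, 0]},
  {"hand": 10, "travel": [-0.06, 0.95, -0.03], "dr": [0, 0, 0]},
  {"hand": 10, "travel": [-0.06, 1.1, -0.03], "dr": [0, 0, 0]},
  {"hand": 10, "travel": [-0.06, 1.25, -0.03], "dr": [0, 0, 0]},
  {"hand": 10, "travel": [-0.06, 1.4, -0.03], "dr": [0, 0, 0]},
  {"hand": 10, "travel": [-0.06, 1.5, -0.03], "dr": [0, 0, 0]},
  {"hand": 10, "travel": [-0.06, 1.5, -0.03], "dr": [0, 0, 0]},
])

```text
clock: 22.0
position: [0.5939, 0.1798, 0.1973]
tool_rot: [2.16, 2.281, 0.0]
ft_force: [-0.5, -0.1, -1.1]
grip_width: 0.0247
```

Emit:
send_rows([
  {"hand": 10, "travel": [0, 0.03, 0], "dr": [0, 0, 0]},
  {"hand": 10, "travel": [0, 0.06, 0], "dr": [0, 0, 0]},
  {"hand": 10, "travel": [0, 0.09, 0], "dr": [0, 0, 0]},
  {"hand": 10, "travel": [0, 0.12, 0], "dr": [0, 0, 0]},
  {"hand": 10, "travel": [0, 0.15, 0], "dr": [0, 0, 0]},
  {"hand": 10, "travel": [0, 0.18, 0], "dr": [0, 0, 0]},
  {"hand": 10, "travel": [0, 0.21, 0], "dr": [0, 0, 0]},
  {"hand": 10, "travel": [0, 0.24, 0], "dr": [0, 0, 0]},
  {"hand": 10, "travel": [0, 0.27, 0], "dr": [0, 0, 0]},
  {"hand": 10, "travel": [0, 0.3, 0], "dr": [0, 0, 0]},
])

```text
clock: 23.0
position: [0.601, 0.1804, 0.1973]
tool_rot: [2.16, 2.281, -0.0]
ft_force: [0.4, -0.1, -1.1]
grip_width: 0.0246
```

Emit:
send_rows([
  {"hand": 10, "travel": [0, 0.02, 0], "dr": [0, 0, 0]},
  {"hand": 10, "travel": [0, 0.04, 0], "dr": [0, 0, 0]},
  {"hand": 10, "travel": [0, 0.06, 0], "dr": [0, 0, 0]},
  {"hand": 10, "travel": [0, 0.08, 0], "dr": [0, 0, 0]},
  {"hand": 10, "travel": [0, 0.1, 0], "dr": [0, 0, 0]},
])

```text
clock: 23.5
position: [0.6035, 0.1805, 0.1973]
tool_rot: [2.16, 2.281, 0.0]
ft_force: [-0.3, -0.5, -1.2]
grip_width: 0.0247
```

Emit:
send_rows([
  {"hand": 10, "travel": [0, 0.02, 0], "dr": [0, 0, 0]},
  {"hand": 10, "travel": [0, 0.04, 0], "dr": [0, 0, 0]},
  {"hand": 10, "travel": [0, 0.06, 0], "dr": [0, 0, 0]},
  {"hand": 10, "travel": [0, 0.08, 0], "dr": [0, 0, 0]},
  {"hand": 10, "travel": [0, 0.1, 0], "dr": [0, 0, 0]},
])

```text
clock: 24.0
position: [0.606, 0.1806, 0.1973]
tool_rot: [-2.16, -2.281, -0.0]
ft_force: [-0.4, -0.9, -1.5]
grip_width: 0.0247
```

Emit:
send_rows([
  {"hand": 10, "travel": [0, 0.02, 0], "dr": [0, 0, 0]},
  {"hand": 10, "travel": [0, 0.04, 0], "dr": [0, 0, 0]},
  {"hand": 10, "travel": [0, 0.06, 0], "dr": [0, 0, 0]},
  {"hand": 10, "travel": [0, 0.08, 0], "dr": [0, 0, 0]},
])

```text
clock: 24.4
position: [0.607, 0.1806, 0.1971]
tool_rot: [-2.159, -2.28, 0.003]
ft_force: [-6.0, 0.1, 2.7]
grip_width: 0.0248
```

Emit:
send_rows([
  {"hand": 10, "travel": [0, 0.02, 0], "dr": [0, 0, 0]},
  {"hand": 10, "travel": [0, 0.04, 0], "dr": [0, 0, 0]},
  {"hand": 10, "travel": [0, 0.06, 0], "dr": [0, 0, 0]},
  {"hand": 10, "travel": [0, 0.075, 0], "dr": [0, 0, 0]},
  {"hand": 10, "travel": [0, 0.075, 0], "dr": [0, 0, 0]},
])

```text
clock: 24.9
position: [0.6072, 0.1806, 0.197]
tool_rot: [-2.157, -2.279, 0.007]
ft_force: [-10.7, -1.3, 5.0]
grip_width: 0.0245
```

Emit:
send_rows([
  {"hand": 10, "travel": [0, 0.02, 0], "dr": [0, 0, 0]},
  {"hand": 10, "travel": [0, 0.02, 0], "dr": [0, 0, 0]},
  {"hand": 10, "travel": [0, 0.02, 0], "dr": [0, 0, 0]},
  {"hand": 10, "travel": [0, 0.02, 0], "dr": [0, 0, 0]},
  {"hand": 10, "travel": [0, 0.02, 0], "dr": [0, 0, 0]},
  {"hand": 10, "travel": [0, 0.02, 0], "dr": [0, 0, 0]},
])

```text
clock: 25.5
position: [0.6073, 0.1806, 0.1969]
tool_rot: [-2.156, -2.279, 0.008]
ft_force: [-11.6, -1.8, 6.2]
grip_width: 0.025
```

Emit:
send_rows([
  {"hand": 10, "travel": [0, -0.04, 0], "dr": [0, 0, 0]},
  {"hand": 10, "travel": [0, -0.08, 0], "dr": [0, 0, 0]},
  {"hand": 10, "travel": [0, -0.12, 0], "dr": [0, 0, 0]},
  {"hand": 10, "travel": [0, -0.16, 0], "dr": [0, 0, 0]},
  {"hand": 10, "travel": [0, -0.16, 0], "dr": [0, 0, 0]},
])

```text
clock: 26.0
position: [0.6067, 0.1807, 0.1973]
tool_rot: [2.16, 2.281, 0.001]
ft_force: [-1.3, 0.1, -2.2]
grip_width: 0.0248
```

Emit:
send_rows([
  {"hand": 10, "travel": [0, -0.02, 0.05], "dr": [0, 0, 0]},
  {"hand": 10, "travel": [0, -0.02, 0.1], "dr": [0, 0, 0]},
  {"hand": 10, "travel": [0, -0.02, 0.15], "dr": [0, 0, 0]},
  {"hand": 10, "travel": [0, -0.02, 0.2], "dr": [0, 0, 0]},
  {"hand": 10, "travel": [0, -0.02, 0.24], "dr": [0, 0, 0]},
  {"hand": 10, "travel": [0, -0.02, 0.27], "dr": [0, 0, 0]},
  {"hand": 10, "travel": [0, -0.02, 0.29], "dr": [0, 0, 0]},
  {"hand": 10, "travel": [0, -0.02, 0.29], "dr": [0, 0, 0]},
])

```text
clock: 26.8
position: [0.6059, 0.1806, 0.19]
tool_rot: [-2.16, -2.281, 0.0]
ft_force: [-0.1, 1.2, -2.1]
grip_width: 0.0253
```

Emit:
send_rows([
  {"hand": 10, "travel": [0, 0, 0.02], "dr": [0, 0, 0]},
  {"hand": 10, "travel": [0, 0, 0.04], "dr": [0, 0, 0]},
  {"hand": 10, "travel": [0, 0, 0.06], "dr": [0, 0, 0]},
  {"hand": 10, "travel": [0, 0, 0.06], "dr": [0, 0, 0]},
])

```text
clock: 27.2
position: [0.606, 0.1806, 0.189]
tool_rot: [2.16, 2.281, 0.0]
ft_force: [-1.2, 0.1, 2.2]
grip_width: 0.025
```

Emit:
send_rows([
  {"hand": 10, "travel": [0, 0, -0.02], "dr": [0, 0, 0]},
  {"hand": 28, "travel": [0, 0, -0.02], "dr": [0, 0, 0]},
  {"hand": 32, "travel": [0, 0, -0.02], "dr": [0, 0, 0]},
  {"hand": 42, "travel": [0, 0, -0.02], "dr": [0, 0, 0]},
  {"hand": 50, "travel": [0, 0, -0.02], "dr": [0, 0, 0]},
  {"hand": 50, "travel": [0, 0, -0.6], "dr": [0, 0, 0]},
  {"hand": 50, "travel": [0, 0, -1.6], "dr": [0, 0, 0]},
  {"hand": 60, "travel": [0, 0, -3], "dr": [0, 0, 0]},
  {"hand": 70, "travel": [0, 0, -4], "dr": [0, 0, 0]},
  {"hand": 85, "travel": [0, 0, -4], "dr": [0, 0, 0]},
])

```text
clock: 28.2
position: [0.6083, 0.1812, 0.2942]
tool_rot: [2.157, 2.278, 0.012]
ft_force: [0.6, -0.0, 0.5]
grip_width: 0.0822
```

Emit:
send_rows([
  {"hand": 85, "travel": [-1.2, -0.8, 0], "dr": [0, 0, 3]},
  {"hand": 85, "travel": [-2.9, -1.4, 0], "dr": [0, 0, 6]},
  {"hand": 85, "travel": [-4.7, -1.8, 0], "dr": [0, 0, 9]},
  {"hand": 85, "travel": [-6.5, -2, 0], "dr": [0, 0, 12]},
  {"hand": 85, "travel": [-8.3, -2.1, 0], "dr": [0, 0, 15]},
  {"hand": 85, "travel": [-10.2, -2.2, 0], "dr": [0, 0, 18]},
  {"hand": 85, "travel": [-12.1, -2.3, 0], "dr": [0, 0, 20.2]},
  {"hand": 85, "travel": [-13.8, -2.4, 0.6], "dr": [0, 0, 20.2]},
  {"hand": 85, "travel": [-14.63, -2.47, 1.6], "dr": [0, 0, 20.2]},
  {"hand": 85, "travel": [-14.63, -2.47, 2.5], "dr": [0, 0, 20.2]},
  {"hand": 85, "travel": [-14.63, -2.47, 2.5], "dr": [0, 0, 20.2]},
  {"hand": 85, "travel": [-14.63, -2.47, 2.5], "dr": [0, 0, 20.2]},
])

```text
clock: 29.4
position: [0.5643, -0.1873, 0.2265]
tool_rot: [-2.525, -1.868, -0.0]
ft_force: [-0.2, -0.2, -0.2]
grip_width: 0.0849
```

```bash
python3 look.py w7 .155
```

```text
29.4 [ 0.5643 -0.1873  0.2265] [[ 0.2927  0.9562  0.0004]
 [ 0.9562 -0.2927 -0.0005]] [-0.1513 -0.1658 -0.1619]
tcp at z [316.9219 214.1365]
```

View pics/w7.png

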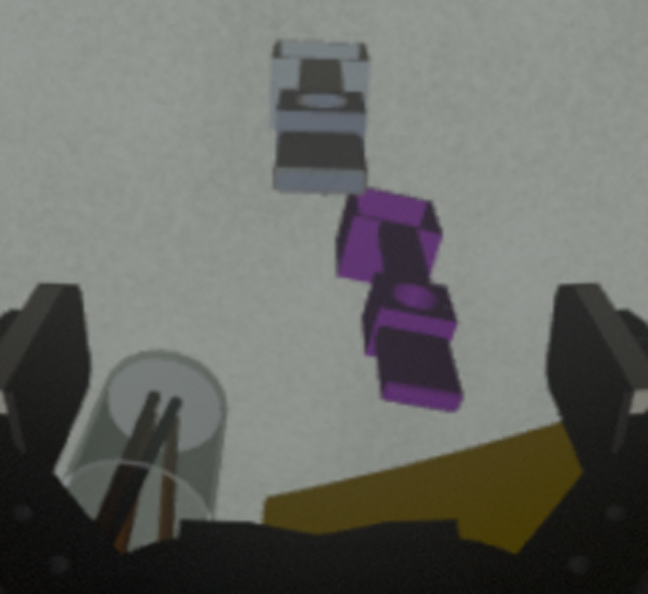

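The tab top is at (318.5,216.7), about 0.7 mm right and 1.7 mm forward, turned about 1.5°. The purple look-alike is clear of the fingers. Descend and grip.

Emit:
send_rows([
  {"hand": 75, "travel": [0.03, 0.06, 1], "dr": [0, 0, 1.5]},
  {"hand": 65, "travel": [0.03, 0.06, 2.4], "dr": [0, 0, 1.5]},
  {"hand": 60, "travel": [0.03, 0.06, 3.8], "dr": [0, 0, 1.5]},
  {"hand": 45, "travel": [0.03, 0.06, 4.18], "dr": [0, 0, 1.5]},
  {"hand": 38, "travel": [0.03, 0.06, 4.18], "dr": [0, 0, 1.5]},
  {"hand": 30, "travel": [0.03, 0.06, 4.18], "dr": [0, 0, 1.5]},
  {"hand": 20, "travel": [0.03, 0.06, 4.18], "dr": [0, 0, 1.5]},
  {"hand": 10, "travel": [0.03, 0.06, 4.18], "dr": [0, 0, 1.5]},
  {"hand": 10, "travel": [0.03, 0.06, 4.18], "dr": [0, 0, 1.5]},
  {"hand": 10, "travel": [0.03, 0.06, 4.18], "dr": [0, 0, 1.5]},
])

```text
clock: 30.45
position: [0.5678, -0.1881, 0.124]
tool_rot: [2.548, 1.832, 0.005]
ft_force: [0.1, -0.0, 7.3]
grip_width: 0.0253
```

Emit:
send_rows([
  {"hand": 10, "travel": [0, 0, -0.8], "dr": [0, 0, 0]},
  {"hand": 10, "travel": [0, 0, -2.2], "dr": [0, 0, 0]},
  {"hand": 10, "travel": [0, -0.1, -3.8], "dr": [0, 0, 0]},
  {"hand": 10, "travel": [0.6, -0.4, -5.2], "dr": [0, 0, 0]},
  {"hand": 10, "travel": [1.8, -1.0, -6], "dr": [0, 0, -3]},
  {"hand": 10, "travel": [3.4, -1.9, -6], "dr": [0, 0, -6]},
  {"hand": 10, "travel": [5.0, -2.8, -6], "dr": [0, 0, -9]},
  {"hand": 10, "travel": [6.6, -3.7, -6], "dr": [0, 0, -12]},
  {"hand": 10, "travel": [8.2, -4.6, -6], "dr": [0, 0, -15]},
  {"hand": 10, "travel": [9.8, -5.4, -5.8], "dr": [0, 0, -18]},
  {"hand": 10, "travel": [11.4, -6.0, -5.4], "dr": [0, 0, -21]},
  {"hand": 10, "travel": [12.6, -6.3, -4.7], "dr": [0, 0, -21.6]},
  {"hand": 10, "travel": [13.2, -6.37, -3.8], "dr": [0, 0, -21.6]},
  {"hand": 10, "travel": [13.2, -6.37, -3.2], "dr": [0, 0, -21.6]},
  {"hand": 10, "travel": [13.2, -6.37, -3], "dr": [0, 0, -21.6]},
  {"hand": 10, "travel": [13.2, -6.37, -3], "dr": [0, 0, -21.6]},
  {"hand": 10, "travel": [13.2, -6.37, -3], "dr": [0, 0, -21.6]},
])

```text
clock: 32.15
position: [0.5206, 0.1753, 0.1976]
tool_rot: [2.163, 2.278, 0.002]
ft_force: [0.4, -0.1, -1.0]
grip_width: 0.0248
```

Run:
```python
from h import *
np.set_printoptions(precision=4,suppress=True,linewidth=150)
st=arm.state();print(st["clock"],st["position"],Ro.from_rotvec(st["tool_rot"]).as_matrix()[:,:2].T,st["ft_force"])
w=arm.capture("wrist");s=arm.capture("side")
a=cv2.resize(w[150:370,200:440,::-1],(440,403),interpolation=cv2.INTER_CUBIC)
b=cv2.resize(s[140:260,240:340,::-1],(340,403),interpolation=cv2.INTER_CUBIC)
cv2.imwrite("pics/w8.png",np.hstack([a,b]))
```

```text
32.15 [0.5206 0.1753 0.1976] [[-0.0518  0.9987  0.0002]
 [ 0.9987  0.0518  0.0015]] [ 0.376  -0.1032 -1.0294]
```

View pics/w8.png

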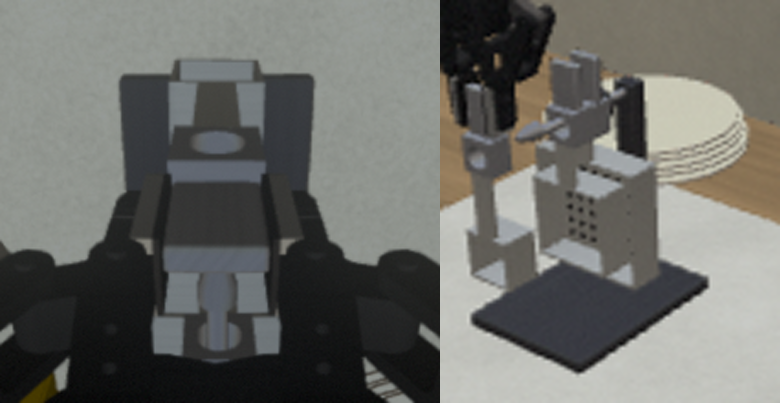

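The medium hangs nested in the large, and the prong is nearly centred on the small's tab. Thread the small.

Emit:
send_rows([
  {"hand": 10, "travel": [-0.03, 0.1, 0], "dr": [0, 0, 0]},
  {"hand": 10, "travel": [-0.03, 0.3, 0], "dr": [0, 0, 0]},
  {"hand": 10, "travel": [-0.03, 0.55, 0], "dr": [0, 0, 0]},
  {"hand": 10, "travel": [-0.03, 0.8, 0], "dr": [0, 0, 0]},
  {"hand": 10, "travel": [-0.03, 0.95, 0], "dr": [0, 0, 0]},
  {"hand": 10, "travel": [-0.03, 1.1, 0], "dr": [0, 0, 0]},
  {"hand": 10, "travel": [-0.03, 1.25, 0], "dr": [0, 0, 0]},
  {"hand": 10, "travel": [-0.03, 1.35, 0], "dr": [0, 0, 0]},
  {"hand": 10, "travel": [-0.03, 1.4, 0], "dr": [0, 0, 0]},
])

```text
clock: 33.15
position: [0.5552, 0.1769, 0.1965]
tool_rot: [2.162, 2.279, -0.0]
ft_force: [0.8, -0.5, -1.6]
grip_width: 0.0245
```

Emit:
send_rows([
  {"hand": 10, "travel": [0.03, 0.1, -0.03], "dr": [0, 0, 0]},
  {"hand": 10, "travel": [0.03, 0.2, -0.03], "dr": [0, 0, 0]},
  {"hand": 10, "travel": [0.03, 0.3, -0.03], "dr": [0, 0, 0]},
  {"hand": 10, "travel": [0.03, 0.4, -0.03], "dr": [0, 0, 0]},
  {"hand": 10, "travel": [0.03, 0.5, -0.03], "dr": [0, 0, 0]},
  {"hand": 10, "travel": [0.03, 0.6, -0.03], "dr": [0, 0, 0]},
  {"hand": 10, "travel": [0.03, 0.68, -0.03], "dr": [0, 0, 0]},
  {"hand": 10, "travel": [0.03, 0.75, -0.03], "dr": [0, 0, 0]},
  {"hand": 10, "travel": [0.03, 0.8, -0.03], "dr": [0, 0, 0]},
  {"hand": 10, "travel": [0.03, 0.8, -0.03], "dr": [0, 0, 0]},
])

```text
clock: 34.15
position: [0.575, 0.1787, 0.1973]
tool_rot: [2.162, 2.279, 0.0]
ft_force: [0.3, -0.2, -1.8]
grip_width: 0.0251
```

Emit:
send_rows([
  {"hand": 10, "travel": [0, 0.02, 0], "dr": [0, 0, 0]},
  {"hand": 10, "travel": [0, 0.04, 0], "dr": [0, 0, 0]},
  {"hand": 10, "travel": [0, 0.06, 0], "dr": [0, 0, 0]},
  {"hand": 10, "travel": [0, 0.08, 0], "dr": [0, 0, 0]},
  {"hand": 10, "travel": [0, 0.1, 0], "dr": [0, 0, 0]},
  {"hand": 10, "travel": [0, 0.12, 0], "dr": [0, 0, 0]},
  {"hand": 10, "travel": [0, 0.14, 0], "dr": [0, 0, 0]},
])

```text
clock: 34.85
position: [0.5784, 0.1789, 0.1973]
tool_rot: [-2.162, -2.279, -0.0]
ft_force: [-0.2, -0.1, -1.6]
grip_width: 0.0248
```

Emit:
send_rows([
  {"hand": 10, "travel": [0, 0.02, 0], "dr": [0, 0, 0]},
  {"hand": 10, "travel": [0, 0.04, 0], "dr": [0, 0, 0]},
  {"hand": 10, "travel": [0, 0.06, 0], "dr": [0, 0, 0]},
  {"hand": 10, "travel": [0, 0.08, 0], "dr": [0, 0, 0]},
  {"hand": 10, "travel": [0, 0.1, 0], "dr": [0, 0, 0]},
  {"hand": 10, "travel": [0, 0.12, 0], "dr": [0, 0, 0]},
])

```text
clock: 35.45
position: [0.5814, 0.179, 0.1973]
tool_rot: [2.162, 2.279, -0.0]
ft_force: [-0.9, -0.2, -2.1]
grip_width: 0.0248
```

Emit:
send_rows([
  {"hand": 10, "travel": [0, 0.02, 0], "dr": [0, 0, 0]},
  {"hand": 10, "travel": [0, 0.04, 0], "dr": [0, 0, 0]},
  {"hand": 10, "travel": [0, 0.06, 0], "dr": [0, 0, 0]},
  {"hand": 10, "travel": [0, 0.08, 0], "dr": [0, 0, 0]},
])

```text
clock: 35.85
position: [0.5834, 0.1792, 0.1973]
tool_rot: [2.162, 2.279, 0.0]
ft_force: [-0.0, -0.0, -0.8]
grip_width: 0.0248
```

Emit:
send_rows([
  {"hand": 10, "travel": [0, 0.02, 0], "dr": [0, 0, 0]},
  {"hand": 10, "travel": [0, 0.04, 0], "dr": [0, 0, 0]},
  {"hand": 10, "travel": [0, 0.06, 0], "dr": [0, 0, 0]},
  {"hand": 10, "travel": [0, 0.08, 0], "dr": [0, 0, 0]},
])

```text
clock: 36.25
position: [0.5854, 0.1792, 0.1973]
tool_rot: [2.162, 2.279, -0.0]
ft_force: [-0.4, -0.1, -1.4]
grip_width: 0.025
```

Emit:
send_rows([
  {"hand": 10, "travel": [0, 0.02, 0], "dr": [0, 0, 0]},
  {"hand": 10, "travel": [0, 0.04, 0], "dr": [0, 0, 0]},
  {"hand": 10, "travel": [0, 0.06, 0], "dr": [0, 0, 0]},
  {"hand": 10, "travel": [0, 0.08, 0], "dr": [0, 0, 0]},
])

```text
clock: 36.65
position: [0.5869, 0.1794, 0.1972]
tool_rot: [-2.161, -2.279, 0.001]
ft_force: [-1.7, -0.1, -0.3]
grip_width: 0.0246
```

Emit:
send_rows([
  {"hand": 10, "travel": [0, 0.02, 0], "dr": [0, 0, 0]},
  {"hand": 10, "travel": [0, 0.04, 0], "dr": [0, 0, 0]},
  {"hand": 10, "travel": [0, 0.06, 0], "dr": [0, 0, 0]},
])

```text
clock: 36.95
position: [0.5874, 0.1794, 0.197]
tool_rot: [-2.16, -2.278, 0.004]
ft_force: [-7.8, -1.2, 2.7]
grip_width: 0.0249
```

Emit:
send_rows([
  {"hand": 10, "travel": [0, 0.02, 0], "dr": [0, 0, 0]},
  {"hand": 10, "travel": [0, 0.04, 0], "dr": [0, 0, 0]},
  {"hand": 10, "travel": [0, 0.05, 0], "dr": [0, 0, 0]},
  {"hand": 10, "travel": [0, 0.05, 0], "dr": [0, 0, 0]},
])

```text
clock: 37.35
position: [0.5875, 0.1795, 0.197]
tool_rot: [-2.159, -2.277, 0.007]
ft_force: [-9.5, -2.1, 4.7]
grip_width: 0.025
```

Emit:
send_rows([
  {"hand": 10, "travel": [0, 0.02, 0], "dr": [0, 0, 0]},
  {"hand": 10, "travel": [0, 0.035, 0], "dr": [0, 0, 0]},
  {"hand": 10, "travel": [0, 0.035, 0], "dr": [0, 0, 0]},
  {"hand": 10, "travel": [0, 0.035, 0], "dr": [0, 0, 0]},
  {"hand": 10, "travel": [0, 0.035, 0], "dr": [0, 0, 0]},
  {"hand": 10, "travel": [0, 0.035, 0], "dr": [0, 0, 0]},
  {"hand": 10, "travel": [0, 0.035, 0], "dr": [0, 0, 0]},
])

```text
clock: 38.05
position: [0.5877, 0.1795, 0.1969]
tool_rot: [-2.158, -2.277, 0.009]
ft_force: [-11.9, -0.8, 7.3]
grip_width: 0.0248
```

Emit:
send_rows([
  {"hand": 10, "travel": [0, -0.04, 0], "dr": [0, 0, 0]},
  {"hand": 10, "travel": [0, -0.08, 0], "dr": [0, 0, 0]},
  {"hand": 10, "travel": [0, -0.12, 0], "dr": [0, 0, 0]},
  {"hand": 10, "travel": [0, -0.16, 0], "dr": [0, 0, 0]},
  {"hand": 10, "travel": [0, -0.16, 0], "dr": [0, 0, 0]},
])

```text
clock: 38.55
position: [0.5871, 0.1794, 0.1972]
tool_rot: [2.162, 2.279, 0.0]
ft_force: [-1.1, -0.3, -2.3]
grip_width: 0.0246
```

Emit:
send_rows([
  {"hand": 10, "travel": [0, -0.02, 0.05], "dr": [0, 0, 0]},
  {"hand": 10, "travel": [0, -0.02, 0.1], "dr": [0, 0, 0]},
  {"hand": 10, "travel": [0, -0.02, 0.15], "dr": [0, 0, 0]},
  {"hand": 10, "travel": [0, -0.02, 0.2], "dr": [0, 0, 0]},
  {"hand": 10, "travel": [0, -0.02, 0.24], "dr": [0, 0, 0]},
  {"hand": 10, "travel": [0, -0.02, 0.27], "dr": [0, 0, 0]},
  {"hand": 10, "travel": [0, -0.02, 0.29], "dr": [0, 0, 0]},
  {"hand": 10, "travel": [0, -0.02, 0.31], "dr": [0, 0, 0]},
  {"hand": 10, "travel": [0, -0.02, 0.31], "dr": [0, 0, 0]},
])

```text
clock: 39.45
position: [0.5865, 0.1794, 0.1895]
tool_rot: [2.162, 2.28, -0.0]
ft_force: [-0.1, 0.1, -1.4]
grip_width: 0.025
```

Emit:
send_rows([
  {"hand": 10, "travel": [0, 0, 0.02], "dr": [0, 0, 0]},
  {"hand": 10, "travel": [0, 0, 0.04], "dr": [0, 0, 0]},
  {"hand": 10, "travel": [0, 0, 0.04], "dr": [0, 0, 0]},
])

```text
clock: 39.75
position: [0.5866, 0.1793, 0.1889]
tool_rot: [2.162, 2.279, 0.0]
ft_force: [-0.3, -0.8, 1.8]
grip_width: 0.0249
```

Resting on the neck. I open and rise.

Emit:
send_rows([
  {"hand": 10, "travel": [0, 0, -0.02], "dr": [0, 0, 0]},
  {"hand": 28, "travel": [0, 0, -0.02], "dr": [0, 0, 0]},
  {"hand": 32, "travel": [0, 0, -0.02], "dr": [0, 0, 0]},
  {"hand": 42, "travel": [0, 0, -0.02], "dr": [0, 0, 0]},
  {"hand": 50, "travel": [0, 0, -0.02], "dr": [0, 0, 0]},
  {"hand": 50, "travel": [0, 0, -0.6], "dr": [0, 0, 0]},
  {"hand": 50, "travel": [0, 0, -1.6], "dr": [0, 0, 0]},
  {"hand": 60, "travel": [0, 0, -3], "dr": [0, 0, 0]},
  {"hand": 70, "travel": [0, -0.5, -4], "dr": [0, 0, 0]},
  {"hand": 70, "travel": [0, -1.5, -4.5], "dr": [0, 0, 0]},
  {"hand": 70, "travel": [0, -2, -4.5], "dr": [0, 0, 0]},
  {"hand": 70, "travel": [0, -2, -4.5], "dr": [0, 0, 0]},
  {"hand": 70, "travel": [0, -2, -4.5], "dr": [0, 0, 0]},
  {"hand": 70, "travel": [0, -2, -4.5], "dr": [0, 0, 0]},
  {"hand": 70, "travel": [0, -2, -4.5], "dr": [0, 0, 0]},
])

```text
clock: 41.25
position: [0.5371, 0.1765, 0.3008]
tool_rot: [2.162, 2.279, -0.001]
ft_force: [-0.0, -0.4, -0.0]
grip_width: 0.0702
```

Run:
```python
from h import *
np.set_printoptions(precision=4,suppress=True,linewidth=150)
st=arm.state();print(st["clock"],st["position"],st["ft_force"])
w=arm.capture("wrist");s=arm.capture("side");s2=arm.capture("side")
print("motion diff",np.abs(s.astype(int)-s2.astype(int))[140:260,240:340].mean())
s0=np.load("pics/side0.npy");print("jar/pot diff",np.abs(s.astype(int)-s0)[205:250,338:368].mean(),np.abs(s.astype(int)-s0)[240:300,460:505].mean(),np.abs(s.astype(int)-s0)[190:218,183:225].mean())
a=cv2.resize(w[220:400,220:420,::-1],(440,396),interpolation=cv2.INTER_CUBIC)
b=cv2.resize(s[140:260,240:340,::-1],(340,396),interpolation=cv2.INTER_CUBIC)
cv2.imwrite("pics/w9.png",np.hstack([a,b]))
```

```text
41.25 [0.5371 0.1765 0.3008] [-0.0416 -0.3791 -0.0197]
motion diff 0.9726944444444444
jar/pot diff 1.3217283950617285 1.3304938271604938 1.2993197278911566
```

The viewer limit is reached, so the last check has to be numeric: sampling the wrist picture along the line of tab tops.

Run:
```python
from h import *
np.set_printoptions(precision=1,suppress=True,linewidth=170)
c=arm.get_calibration("wrist");g=cv2.cvtColor(arm.capture("wrist"),cv2.COLOR_RGB2GRAY)
seat=np.array([.637,.1822]);d=np.array([.9986,.053]);n=np.array([-d[1],d[0]])
def at(s,y,z):
    p=seat+d*s+n*y;u,v=proj(c,np.array([p[0],p[1],z]),True);return v,g[int(round(v)),int(round(u))] if v<399 else -1
for s in np.arange(-.066,.004,.002): print(round(s*1000),[ (round(float(at(s,y,.220)[0])),int(at(s,y,.220)[1])) for y in (-.018,-.009,0,.009,.018)])
```

```text
-66 [(250, 123), (250, 62), (250, 61), (250, 62), (250, 125)]
-64 [(253, 125), (253, 62), (253, 61), (253, 64), (253, 119)]
-62 [(255, 129), (255, 61), (255, 62), (255, 63), (255, 127)]
-60 [(257, 130), (257, 63), (257, 62), (257, 63), (257, 127)]
-58 [(259, 131), (259, 63), (259, 61), (259, 63), (259, 128)]
-56 [(261, 131), (261, 72), (261, 71), (261, 69), (261, 127)]
-54 [(263, 129), (264, 107), (264, 108), (263, 108), (263, 126)]
-52 [(266, 131), (266, 109), (266, 107), (266, 108), (266, 126)]
-50 [(268, 129), (268, 107), (268, 107), (268, 107), (268, 127)]
-48 [(270, 130), (270, 78), (270, 76), (270, 77), (270, 126)]
-46 [(272, 129), (272, 62), (272, 62), (272, 63), (272, 126)]
-44 [(274, 130), (274, 63), (274, 62), (274, 63), (274, 128)]
-42 [(276, 147), (276, 63), (276, 62), (276, 64), (276, 145)]
-40 [(278, 152), (278, 63), (278, 63), (278, 63), (278, 151)]
-38 [(280, 154), (280, 64), (280, 62), (280, 64), (280, 151)]
-36 [(282, 153), (282, 66), (282, 66), (282, 66), (282, 150)]
-34 [(284, 153), (284, 100), (284, 100), (284, 102), (284, 152)]
-32 [(286, 152), (286, 107), (286,
[... 402 characters left out ...]
2)]
-18 [(299, 147), (299, 63), (299, 62), (299, 62), (299, 152)]
-16 [(301, 150), (301, 67), (301, 66), (301, 65), (301, 153)]
-14 [(303, 146), (303, 101), (303, 102), (303, 103), (303, 152)]
-12 [(305, 146), (305, 106), (305, 106), (305, 106), (305, 151)]
-10 [(306, 147), (307, 107), (307, 106), (307, 107), (306, 152)]
-8 [(308, 146), (308, 110), (308, 106), (308, 110), (308, 150)]
-6 [(310, 145), (310, 140), (310, 102), (310, 143), (310, 149)]
-4 [(312, 146), (312, 144), (312, 89), (312, 146), (312, 150)]
-2 [(313, 146), (314, 144), (314, 49), (314, 147), (313, 148)]
0 [(315, 148), (315, 120), (315, 51), (315, 148), (315, 149)]
2 [(317, 147), (317, 121), (317, 58), (317, 148), (317, 148)]
```

The tab tops lie at -11, -31 and -52 mm along my estimate of the seat. They are level and centred, with spacings of about 20 mm.

```bash
python3 -c "
from station import arm
print(arm.hand_in())"
```

```text
the job is handed in; nothing more can be done
None
```

All three strainers hang nested on the hook, large, then medium, then small, and I handed the job in at about 41 s of the 72 s allowed. The hand-in gives no verdict, so this rests on my own checks.

**Pressing:** I slid each strainer back until I felt contact. I pressed at about 11.6–11.9 N along the prong for about half a second, eased off to about 1 N and lowered it onto the neck. The force readings also showed about 7–9 N of vertical friction while pressing. The combined contact force was therefore about 14–15 N, still under 18 N.

**Final position:** The wrist camera put the tab centres at about -11, -31 and -52 mm from my estimate of the stop. The gaps between them are about 20.3 and 20.6 mm, and the tabs are level and centred. The shared offset of about 1 mm is probably error in my estimate of the stop's position.

**Stillness and bystanders:** Two side pictures 0.05 s apart showed no motion beyond image noise. The areas around the jar, pot and bowl match the start image to within noise, and the gripper is clear of everything.

**Not checked by eye:** The final picture could not be viewed because the viewing limit was reached, so the small strainer's final hang was checked only by pixel sampling.

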